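# Fit the key lever on the blending vessel's outlet valve and shut it

### The job

The blending vessel has been washed and drained and its outlet valve left open: take the splined key lever from the drying mat and fit it fully home on the valve's stem, its arm lying over the stem's indicator lug. Then swing it clockwise, seen from above, until the valve is shut against its stop, and leave it on the stem. Leave the bottles and other things standing where they are.

Things in the scene. Friction and masses are not known exactly. Their poses are not given: they have to be found in the camera images.
- lever: Loose steel key lever, about 0.28 kg, 177 mm long, lying flat and right way up on the drying mat. Origin: on the axis of the splined bore at the underside of the hub (which rests on the mat); x runs from the bore along the arm to the grip, z up. It balances near x = 33 mm. The sides of arm and grip are flat and parallel to x.
- lever_hub (a point): Top of the lever's round hub, on the bore axis, 24 mm above the origin; axes as the lever's. Hub 44 mm in diameter, 24 mm high. The through bore has six grooves 60 degrees apart, one of them along the lever's x; 20 mm across the lands, 28 mm across the grooves, mouth slightly chamfered underneath.
- lever_arm (a point): Centre of the lever's bare steel arm, 48 mm from the bore axis, 13 mm above the hub's underside; axes as the lever's. The arm is 20 mm wide and 10 mm thick, bare from x = 22 to 75 mm, its underside 8 mm and its top 18 mm above the hub's underside.
- lever_grip (a point): Centre of the lever's black rubber grip, 115 mm from the bore axis, 10 mm above the hub's underside; axes as the lever's. The grip runs from x = 75 to 155 mm, 24 mm wide, 20 mm thick, its underside level with the hub's.
- stem_seat (a point): On the axis of the valve stem, at the shoulder (top of a 36 mm round collar, 145 mm above the table) on which the hub's underside rests when fully home. It turns with the stem: x points along the indicator lug (10 mm wide, reaching 41 mm from the axis, just below the shoulder), z up. The lever goes on at six angles; the right one has the lever's x along this x, over the lug.
- stem_top (a point): Top of the splined stem, 31 mm above the shoulder; axes as stem_seat. The stem is vertical steel with six teeth 60 degrees apart, one over the lug: 26 mm over the teeth, teeth 4.6 mm wide, core 18 mm, the top 6 mm tapered as a lead-in. Fit in the lever: about 1 mm clearance all round, about 5 degrees of play either way.
- stem (a joint): Turn of the valve stem in rad: 0 shut against its stop, 1.57 fully open; starts between 0.8 and 1.45. Clockwise seen from above lowers it. Stiff: takes 0.35 N m (about 3 N at the grip) and stays where it is left. Shut, lug and lever point square to the outlet pipe, on the robot's side; fully open, along the pipe away from the vessel.
- vessel: Fixed stainless blending vessel, 200 mm in diameter, 380 mm high. Origin: on its axis at table level. Outlet pipe along its own -y at 100 mm height; valve stem 200 mm from the vessel's axis (valve 66 mm wide, pipe clamps 66 mm across reach 133 mm high); down-turned spout 300 mm from it, mouth 67 mm above the table. Its x points across the pipe, away from the robot.
- mat: Fixed grey drying mat, 400 x 250 mm, 4 mm thick. Origin: middle of its underside; x along the long side. The lever lies in its middle; the clamp and the funnel stand near its two corners on +y.
- clamp_ring: Bystander: steel pipe clamp ring 68 mm across with a bolt lug on its rim, 14 mm high, lying on the mat. Origin: middle of its underside.
- funnel: Bystander: steel funnel 64 mm wide, 66 mm high, standing mouth down on the mat. Origin: middle of its underside.
- catch_bowl: Bystander: steel cup 72 mm wide, 46 mm high, under the spout. Origin: middle of its underside.
- green_bottle: Bystander: green bottle 46 mm in diameter, 115 mm high, beyond the valve, near the vessel. Origin: middle of its underside.
- vial_a: Bystander: amber vial 25 mm in diameter, 62 mm high, white cap, beyond the valve. Origin: middle of its underside.
- vial_b: Bystander: another such vial, beyond the valve near the spout. Origin: middle of its underside.
- amber_bottle: Bystander: amber bottle 52 mm in diameter, 125 mm high, standing on the robot's side of the vessel. Origin: middle of its underside.
- strip_cup: Bystander: steel cup 68 mm wide, 85 mm high, with paper strips sticking out to about 125 mm, at the back of the table. Origin: middle of its underside.
Not all that is in view belongs to the job. Leave any yellow look-alike of the lever alone.

How it is judged:
On the way, in this order (a step that is already met when the one before it is completed fails the run):
1. the lever is fully home on the stem, its arm over the indicator lug, with the valve still open (horizontal distance between lever and stem_seat below 0.004 m and z of lever in the frame of stem_seat between -0.004 and 0.004 m and angle between the x axis of lever and the x axis of stem_seat, either way round below 0.3 rad and x of lever_grip in the frame of stem_seat above 0.09 m and value of joint stem above 0.3 rad), for 0.2 s.
2. the valve has been swung shut (value of joint stem below 0.08 rad), for 0.2 s.
At the end, for the whole second after the job is handed in: valve shut (stem within 0.08 rad of its stop); lever released, at rest and fully home (hub within 4 mm of the shoulder and of the axis), its arm over the indicator lug (within 0.3 rad, same way); no bystander toppled (0.5 rad) or pushed over 30 mm (value of joint stem below 0.08 rad and horizontal distance between lever and stem_seat below 0.004 m and z of lever in the frame of stem_seat between -0.004 and 0.004 m and angle between the x axis of lever and the x axis of stem_seat, either way round below 0.3 rad and x of lever_grip in the frame of stem_seat above 0.09 m and linear speed of lever below 0.02 m/s); the robot touches nothing.
It fails at once if a bystander was pushed more than 30 mm or toppled (distance of any of clamp_ring, funnel, catch_bowl, green_bottle, vial_a, vial_b, amber_bottle, strip_cup from where it was at the start of the episode above 0.03 m or angle between any of funnel, catch_bowl, green_bottle, vial_a, vial_b, amber_bottle, strip_cup's own z axis and vertical above 0.5 rad).
It also fails if it takes over 61 s, if anything falls off the work surface, if the arm or the gripper's body presses on something with over 40 N, if the wrist force passes 120 N, or if a joint passes its speed limit or range.

### The arm

A 7-joint arm with a two-finger parallel gripper is mounted at the origin on the work surface. World frame = base frame: x ahead of the robot, y to its left, z up, the work surface at z = 0. Lengths are in m, angles in rad, forces in N, time in s.
With the tool pointing down it reaches from about 0.425 to 1.025 m from the base axis. Payload 9.4 kg.
Tool frame: the origin (TCP) lies between the finger pads; the fingertips stand 19 mm ahead of it and the grasp point (between the pads) is the TCP; z points along the fingers, y is the direction in which the jaws open and shut (so a half turn about z gives the same grasp; the last joint's range is limited). The gripper opens to 93 mm and grips with 3 to 60 N. Pads are 15 mm wide; open, the fingers measure 128 mm over their backs; the gripper's body (75 mm by 188 mm) begins 65 mm behind the grasp point.
Start: joints at [-1.21, 0.599, -0.003, 1.599, 0.002, 0.943, -0.08], TCP at [0.307, 0.657, 0.238] pointing down, gripper open.
Joint ranges: [-2.57, 2.57], [-0.35, 1.97], [-1.29, 1.29], [0.11, 2.56], [-1.05, 4.19], [0.11, 1.86], [-2.63, 2.63]. Speed limits (rad/s): [2.22, 2.22, 3.01, 3.01, 3.14, 3.14, 3.14].

### API

Orientations are given as [roll, pitch, yaw] about the fixed x, y, z axes, in that order (R = Rz(yaw) Ry(pitch) Rx(roll)).
In Python, from cell import * gives the robot as it stands. The module is installed in compiled form; this text tells all that it offers.
- The arm moves only by the tool move_arm, never from a script. Its argument "steps" is a list of rows, each an object of numbers: "dx", "dy", "dz": the shift along the world's x, y, z in mm; "wx", "wy", "wz": the turn, a rotation vector about the world's x, y, z in rad; "fingers": the finger opening in mm, from 0 to 93. A call has 1 to 8 rows; each row shifts and turns the pose as measured when the row begins; what a row does not reach is not made up. A row lasts 1/12 s, in which the tool goes at most 41.7 mm and 7.16 degrees, less where a joint would pass 70% of its speed; a pose out of reach is approached as far as the arm can. A call is refused whole if a number of a shift passes 41.7 or a number of a turn 0.125, either way. A call with a gripper value outside its range is refused whole. The fingers move at their own pace and stop on an object; "squeeze" is the grip in N (left out, the last holds). Time passes only in rows, so rows that do not move let the fingers close. It gives the time, the measured TCP pose, the force and the opening at its end, in the units of the state.
- read_state(): the state, without advancing time (a new reading comes with each control period).
- grab_frame(name): name is "scene" or "top"; returns the picture (384x512x3 uint8, blue, green, red); there is no depth.
- camera_info(name): a dict with "camera_matrix" (3x3 intrinsics, pixels), "cam_to_world" (4x4, takes a point from camera to world coordinates). Camera axes: x right, y down, z forward; pixel columns grow to the right and rows downward; lengths in m; the calibration is good to about 2 mm. A picture is of the moment at which its call begins. camera_info takes no time and is no camera call.
- sign_off(): hands the job in, once; it reports no verdict.
The state is a dict: "t": time; "q": joint angles; "qvel": joint speeds; "tau": joint torques, N m; "tcp_pos": TCP position; "tcp_rot": TCP orientation; "contact_force": force on the tool from outside, world axes, zero at the start; "ft_torque": the same for the moment, N m; "grip_width": finger opening in m.
Only numpy, scipy, OpenCV 4.12 (cv2) and the standard library are available. Lean on these libraries where they do the work, as an engineer would, in place of code of your own. Each camera call takes 0.05 s, during which the arm holds its last target.

## Working session

There is one attempt and no reset: what is moved stays moved. The work goes in short steps, Python scripts to look and compute and a tool call to move; the robot and the scene stay as the last step left them, time stands still between calls to the robot, and variables do not carry over. Pictures are saved under pics/ and viewed, and the job is handed in when it is done.

Besides the shell and the picture viewer there is one more tool, called as name(argument=value, ...) on one line, values as JSON. move_arm: Moves the arm, as the interface text tells. Its arguments: {"type":"object","properties":{"steps":{"type":"array"},"squeeze":{"type":"number"}},"required":["steps"]}

```bash
mkdir -p pics; python3 - <<'E'
from cell import *
import cv2
for n in ("scene","top"):
    cv2.imwrite(f"pics/{n}0.png",cv2.resize(grab_frame(n),(800,600),interpolation=cv2.INTER_CUBIC))
    c=camera_info(n);print(n,c["camera_matrix"],c["cam_to_world"])
s=read_state();print(s)
E
```

```text
scene [[420.92147409   0.         257.57693903]
 [  0.         420.92147409 193.21087011]
 [  0.           0.           1.        ]] [[ 0.55410575  0.56572987 -0.61066892  1.15228918]
 [ 0.83231343 -0.38961538  0.39427683 -0.40063449]
 [-0.01487182 -0.726739   -0.68675269  0.8630468 ]
 [ 0.          0.          0.          1.        ]]
top [[375.0773685    0.         250.11599784]
 [  0.         375.0773685  188.10847848]
 [  0.           0.           1.        ]] [[ 0.02498469 -0.99468309  0.09990651  0.35021769]
 [-0.99968215 -0.02452254  0.00585133  0.03065898]
 [-0.00337025 -0.10002095 -0.99497962  1.26113987]
 [ 0.          0.          0.          1.        ]]
{'t': 0.1, 'q': array([-1.20970395,  0.60002377, -0.00252103,  1.60003976,  0.00181588,
        0.94290211, -0.07976366]), 'qvel': array([-0.00037869, -0.00246113,  0.00315568, -0.00200114,  0.00109401,
        0.00056153, -0.00108165]), 'tau': array([ 4.64189274e-03, -7.66568398e+01,  1.50175586e+00, -2.52937156e+01,
       -5.23443671e-02,  1.35829658e-02,  3.70834107e-05]), 'tcp_pos': array([0.30721212, 0.65624573, 0.23686568]), 'tcp_rot': array([-3.14022979e+00,  1.53619183e-04,  2.70388609e+00]), 'contact_force': array([ 0.07167462,  0.71022076, -1.19852962]), 'ft_torque': array([-0.00579129,  0.05365517, -0.00921043]), 'grip_width': 0.09278463921395588}
```

View pics/scene0.png

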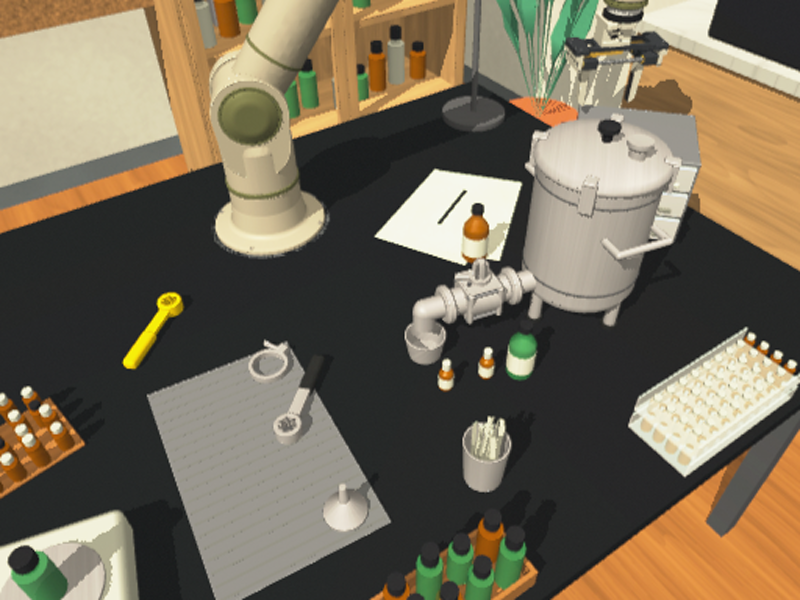

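View pics/top0.png

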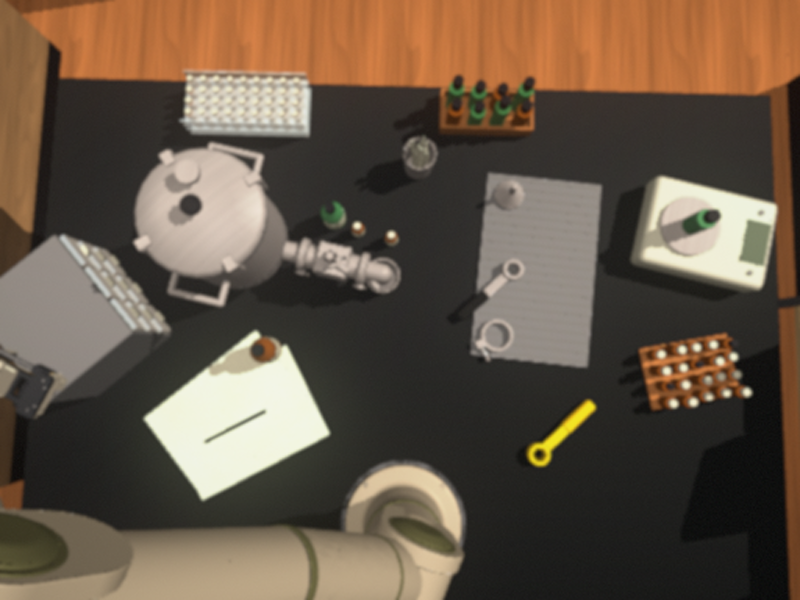

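Two things look like the lever. The yellow one (scene 168,300 → 130,362; top 540,455) is the decoy. The bare-steel one with the black grip lies on the mat (scene hub 288,428, grip 318,370; top hub 513,268, grip 470,302), and that is the one I choose. The valve stem is at scene (480,270), top (335,258). I'll check both in close crops.

```bash
python3 - <<'E'
from cell import *
import cv2, numpy as np
t=grab_frame("top"); s=grab_frame("scene"); cv2.imwrite("pics/t_raw.png",t); cv2.imwrite("pics/s_raw.png",s)
a=cv2.resize(t[145:245,285:385],(400,400),interpolation=cv2.INTER_NEAREST)
b=cv2.resize(t[135:195,175:265],(400,267),interpolation=cv2.INTER_NEAREST)
c=cv2.resize(s[215:295,155:235],(400,400),interpolation=cv2.INTER_NEAREST)
d=cv2.resize(s[155:235,255:355],(400,320),interpolation=cv2.INTER_NEAREST)
o=np.zeros((600,800,3),np.uint8)
o=np.zeros((800,800,3),np.uint8);o[:400,:400]=a;o[:267,400:]=b;o[400:,:400]=c;o[400:720,400:]=d
cv2.imwrite("pics/crop1.png",cv2.resize(o,(600,600),interpolation=cv2.INTER_AREA))
E
```

```text
(no output)
```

View pics/crop1.png

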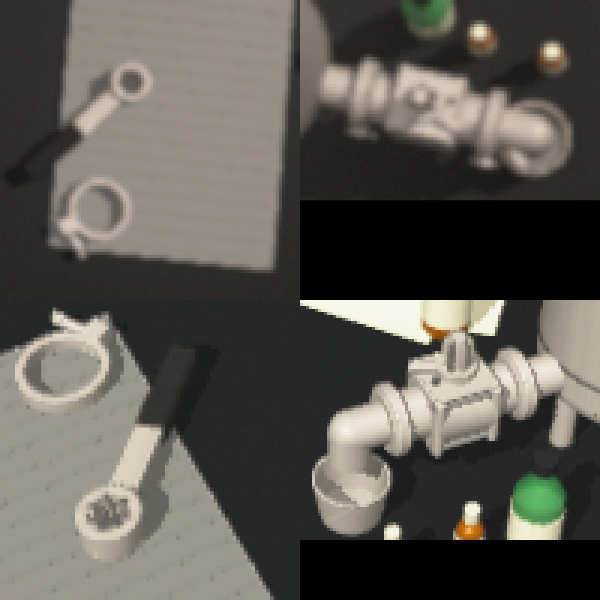

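The crops confirm the choice: the chosen lever has a steel hub and arm and a black grip, with its hub at native top ≈(328,172). Next I'll enlarge the stem and the lever to get exact pixels.

```bash
cat > h.py <<'E'
import numpy as np, cv2
from cell import *
def ray(n,u,v):
    c=camera_info(n);K=c["camera_matrix"];T=c["cam_to_world"]
    d=T[:3,:3]@np.linalg.inv(K)@np.array([u,v,1.]);return T[:3,3],d
def onz(n,u,v,z):
    o,d=ray(n,u,v);return o+d*(z-o[2])/d[2]
def proj(n,p):
    c=camera_info(n);K=c["camera_matrix"];T=c["cam_to_world"]
    q=K@(T[:3,:3].T@(np.asarray(p)-T[:3,3]));return q[:2]/q[2]
def tri(a,b):
    (o1,d1),(o2,d2)=ray("top",*a),ray("scene",*b)
    d1=d1/np.linalg.norm(d1);d2=d2/np.linalg.norm(d2)
    A=np.stack([d1,-d2],1);x=np.linalg.lstsq(A,o2-o1,rcond=None)[0]
    p,q=o1+d1*x[0],o2+d2*x[1];return (p+q)/2,np.linalg.norm(p-q)
def crop(im,u0,v0,w,h,k,step=5):
    o=cv2.resize(im[v0:v0+h,u0:u0+w],None,fx=k,fy=k,interpolation=cv2.INTER_CUBIC)
    for i in range(0,w,step):
        cv2.line(o,(i*k,0),(i*k,6 if i%10 else 14),(0,255,255),1)
        if i%10==0: cv2.putText(o,str(u0+i),(i*k+2,14),0,.35,(0,255,255),1)
    for i in range(0,h,step):
        cv2.line(o,(0,i*k),(6 if i%10 else 14,i*k),(0,255,255),1)
        if i%10==0: cv2.putText(o,str(v0+i),(2,i*k-2),0,.35,(0,255,255),1)
    return o
E
python3 - <<'E'
from h import *
t=cv2.imread("pics/t_raw.png");s=cv2.imread("pics/s_raw.png")
cv2.imwrite("pics/c_ts.png",crop(t,190,145,70,50,11))
cv2.imwrite("pics/c_ss.png",crop(s,275,160,66,50,12))
g=lambda im:np.clip(im.astype(float)*1.3,0,255).astype(np.uint8)
cv2.imwrite("pics/c_tl.png",crop(t,285,160,60,48,12))
cv2.imwrite("pics/c_sl.png",crop(s,170,222,50,66,9))
E
```

```text
(no output)
```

View pics/c_ts.png

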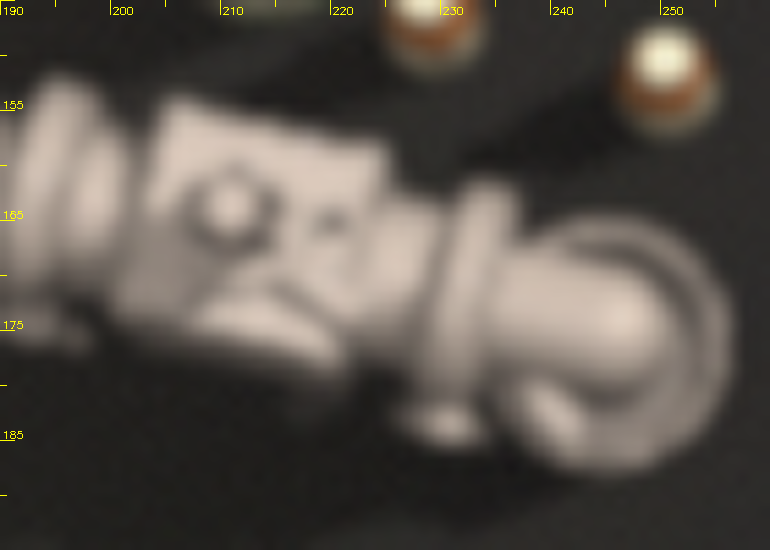

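View pics/c_ss.png

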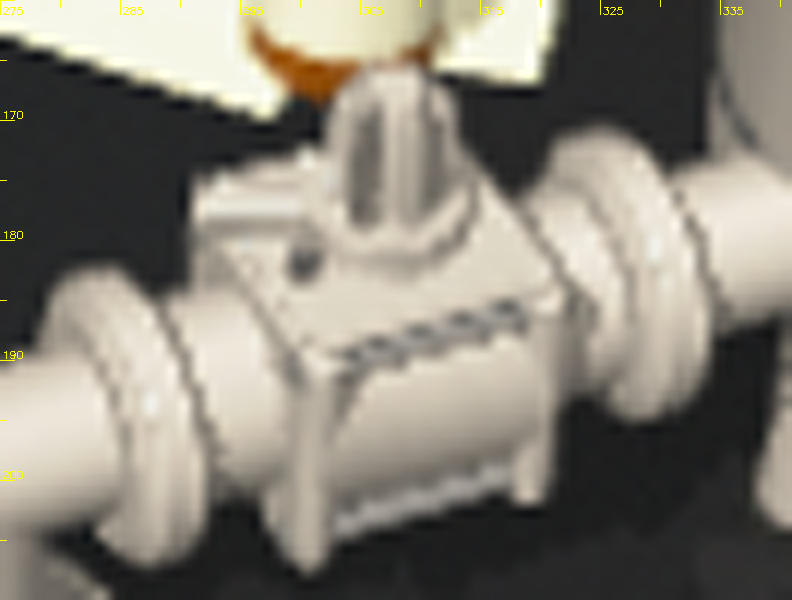

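View pics/c_tl.png

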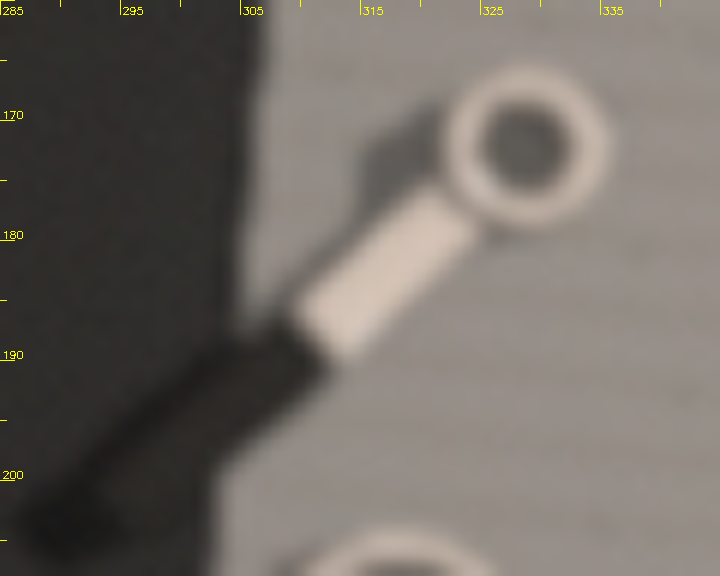

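View pics/c_sl.png

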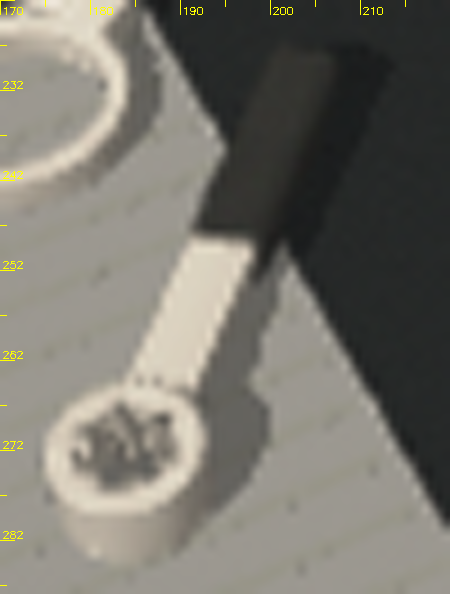

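```bash
python3 - <<'E'
from h import *
t=cv2.imread("pics/t_raw.png");s=cv2.imread("pics/s_raw.png")
def st(im):
    f=im.astype(float);return np.clip((f-90)*1.7,0,255).astype(np.uint8)
cv2.imwrite("pics/d_t.png",crop(st(t),196,150,36,30,20))
cv2.imwrite("pics/d_s.png",crop(st(s),286,162,38,28,20))
p=onz("top",210.8,163.8,.176);print(p, proj("scene",p))
print(tri((210.8,163.8),(308.3,167)))
E
```

```text
[0.52784747 0.1539036  0.176     ] [306.96605301 165.71304782]
(array([0.52935839, 0.15559357, 0.17168554]), np.float64(0.0028413471062444236))
```

View pics/d_t.png

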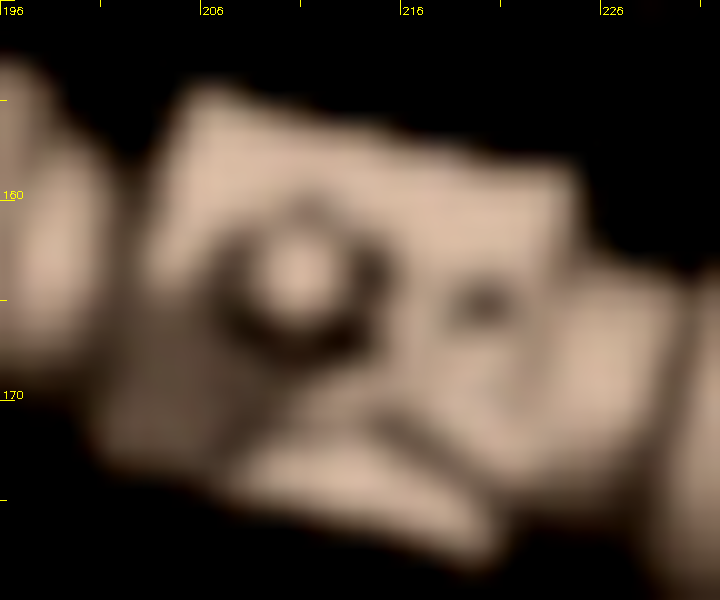

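View pics/d_s.png

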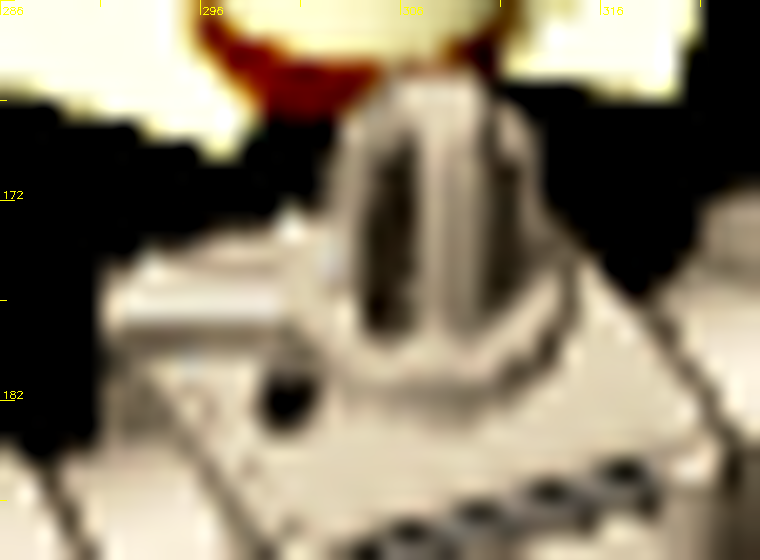

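```bash
python3 - <<'E'
from h import *
p=onz("top",210.5,163.5,.176)
b=p.copy();b[2]=.145;print("axis base",p,proj("top",b),proj("scene",b),proj("scene",p))
# pipe dir: lines in the top view: hole in bowl etc
for uv in [(291.5-.5,175),(290.8,178),(299.5,178),(291,175.2)]:
    for z in (.145,.140,.135):
        q=onz("scene",*uv,z);r=q-b;print(uv,z,q.round(4),np.hypot(r[0],r[1]).round(4),np.arctan2(r[1],r[0]).round(3))
for a in np.arange(-3.2,-1.5,.2):
    print(round(a,2),[(proj(n,b+np.array([.041*np.cos(a),.041*np.sin(a),-.001]))+.5).round(1) for n in("top","scene")])
E
```

```text
axis base [0.52871414 0.1548136  0.176     ] [211.61692705 165.20226152] [306.66590074 174.97335681] [307.46003285 165.76199541]
(291.0, 175) 0.145 [0.5057 0.1213 0.145 ] 0.0406 -2.173
(291.0, 175) 0.14 [0.5012 0.125  0.14  ] 0.0406 -2.315
(291.0, 175) 0.135 [0.4967 0.1286 0.135 ] 0.0414 -2.455
(290.8, 178) 0.145 [0.5149 0.1138 0.145 ] 0.0433 -1.897
(290.8, 178) 0.14 [0.5104 0.1174 0.14  ] 0.0417 -2.025
(290.8, 178) 0.135 [0.506 0.121 0.135] 0.0408 -2.162
(299.5, 178) 0.145 [0.5276 0.1322 0.145 ] 0.0226 -1.621
(299.5, 178) 0.14 [0.5232 0.1359 0.14  ] 0.0197 -1.854
(299.5, 178) 0.135 [0.5189 0.1397 0.135 ] 0.0181 -2.146
(291, 175.2) 0.145 [0.5063 0.1209 0.145 ] 0.0407 -2.153
(291, 175.2) 0.14 [0.5019 0.1245 0.14  ] 0.0405 -2.296
(291, 175.2) 0.135 [0.4974 0.1281 0.135 ] 0.0412 -2.436
-3.2 [array([210.9, 179.2]), array([298.2, 167.1])]
-3.0 [array([213.6, 179.2]), array([295.9, 168.3])]
-2.8 [array([216.3, 178.6]), array([293.9, 169.8])]
-2.6 [array([218.8, 177.5]), array([292.5, 171.5])]
-2.4 [array([221. , 175.9]), array([291.6, 173.5])]
-2.2 [array([222.9, 174. ]), array([291.3, 175.5])]
-2.0 [array([224.3, 171.7]), array([291.7, 177.6])]
-1.8 [array([225.3, 169.1]), array([292.7, 179.6])]
-1.6 [array([225.7, 166.5]), array([294.3, 181.5])]
```

```bash
python3 - <<'E'
from h import *
t=cv2.imread("pics/t_raw.png")
g=cv2.cvtColor(t,cv2.COLOR_BGR2GRAY)
lab=t[...,2].astype(int)
m=((lab>172)).astype(np.uint8)*255
roi=np.zeros_like(m);roi[160:196,300:345]=1
m*=roi
n,l,st,c=cv2.connectedComponentsWithStats(m)
for i in range(1,n):
    if st[i,4]>10: print(st[i],c[i])
cs,_=cv2.findContours(m,cv2.RETR_EXTERNAL,cv2.CHAIN_APPROX_NONE)
cv2.imwrite("pics/m.png",crop(cv2.cvtColor(m,cv2.COLOR_GRAY2BGR),285,160,60,48,12))
# hub ring centre: hole (dark inside) centroid + ring pixels
hub=np.zeros_like(m);cv2.circle(hub,(328,172),9,1,-1)
ys,xs=np.nonzero((m>0)&(np.hypot(np.indices(m.shape)[1]-328.2,np.indices(m.shape)[0]-171.8)<8.5))
e=cv2.fitEllipse(np.stack([xs,ys],1).astype(np.float32)) if len(xs)>5 else None
print("ring",e, xs.min(),xs.max(),ys.min(),ys.max())
h=(g<150)&(np.hypot(np.indices(m.shape)[1]-328.2,np.indices(m.shape)[0]-171.8)<6.5)
ys,xs=np.nonzero(h);print("hole",xs.mean(),ys.mean(),h.sum())
E
```

```text
[323 166  13  12  64] [328.96875  171.390625]
[311 176  13  13  85] [316.96470588 182.29411765]
ring ((328.3746032714844, 171.95445251464844), (11.086014747619629, 12.22465705871582), 51.20014572143555) 322 335 166 178
hole 328.0357142857143 171.71428571428572 56
```

View pics/m.png

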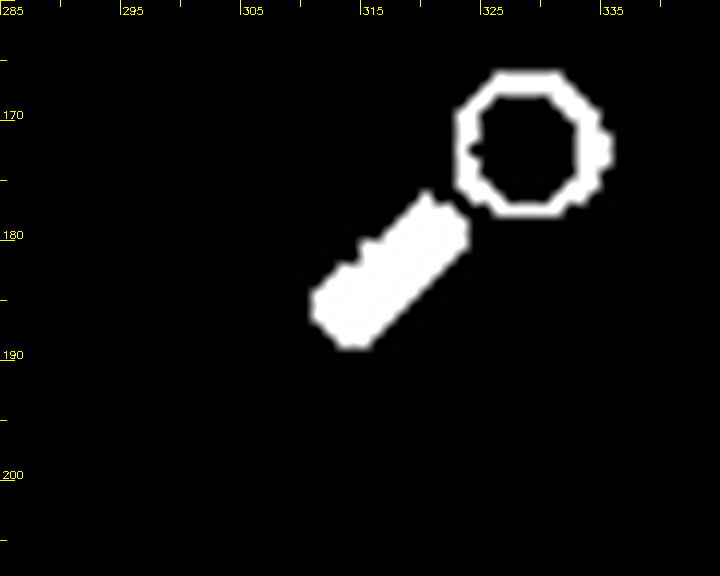

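```bash
python3 - <<'E'
from h import *
t=cv2.imread("pics/t_raw.png")
m=(t[...,2]>172);m[:176]=0;m[190:]=0;m[:,:305]=0;m[:,325:]=0
ys,xs=np.nonzero(m)
P=np.array([onz("top",x,y,.022)[:2] for x,y in zip(xs,ys)])
vx,vy,cx,cy=cv2.fitLine(P.astype(np.float32),cv2.DIST_L2,0,.01,.01).ravel();print("arm line",vx,vy,cx,cy,np.arctan2(vy,vx))
h=onz("top",328.3,171.9,.028);print("hub",h, "scene px",proj("scene",h)+.5)
a=np.array([cx,cy]);d=a-h[:2];print("arm centroid from hub",np.hypot(*d),np.arctan2(d[1],d[0]))
hs=onz("scene",183.3,271.3,.028);print("hub scene",hs)
ga=onz("scene",(200.8+206.8)/2-.5,228,.024);gb=onz("scene",(191.5+198.2)/2-.5,248.1,.023)
for g in(ga,gb):
    d=g-hs;print(g,np.hypot(*d[:2]),np.arctan2(d[1],d[0]))
E
```

```text
arm line 0.69248754 -0.7214298 0.49979198 -0.18395245 -0.8058649
hub [ 0.53443545 -0.21994744  0.028     ] scene px [184.12874652 270.69645514]
arm centroid from hub 0.04995808028902891 2.3370639231904047
hub scene [ 0.53693522 -0.22206962  0.028     ]
[ 0.43662449 -0.1136869   0.024     ] 0.14767889401110665 2.3175350571425413
[ 0.48380979 -0.16515489  0.023     ] 0.07785626595872583 2.3217724810694866
```

move_arm(steps=[{"dz":20,"wz":-0.06},{"dz":32,"wz":-0.12},{"dz":34,"wz":-0.12},{"dz":34,"dy":-8,"wz":-0.12},{"dz":34,"dy":-16,"wz":-0.12},{"dz":34,"dy":-24,"wz":-0.12},{"dz":30,"dy":-30,"wz":-0.12},{"dz":10,"dy":-34,"wz":-0.12}])

```text
schema error: expected keys dx, dy, dz, wx, wy, wz, fingers
```

move_arm(steps=[{"dx":0,"dy":0,"dz":20,"wx":0,"wy":0,"wz":-0.06,"fingers":93},{"dx":0,"dy":0,"dz":32,"wx":0,"wy":0,"wz":-0.12,"fingers":93},{"dx":0,"dy":0,"dz":34,"wx":0,"wy":0,"wz":-0.12,"fingers":93},{"dx":0,"dy":-8,"dz":34,"wx":0,"wy":0,"wz":-0.12,"fingers":93},{"dx":0,"dy":-16,"dz":34,"wx":0,"wy":0,"wz":-0.12,"fingers":93},{"dx":0,"dy":-24,"dz":34,"wx":0,"wy":0,"wz":-0.12,"fingers":93},{"dx":0,"dy":-30,"dz":30,"wx":0,"wy":0,"wz":-0.12,"fingers":93},{"dx":0,"dy":-34,"dz":10,"wx":0,"wy":0,"wz":-0.12,"fingers":93}])

```text
t: 0.87
tcp_pos: [0.3026, 0.5431, 0.4635]
tcp_rot: [-3.123, -0.001, 1.774]
contact_force: [0.4, -0.4, 1.1]
grip_width: 0.0931
```

move_arm(steps=[{"dx":6,"dy":-36,"dz":0,"wx":0,"wy":0,"wz":-0.12,"fingers":93},{"dx":6,"dy":-36,"dz":0,"wx":0,"wy":0,"wz":-0.12,"fingers":93},{"dx":8,"dy":-36,"dz":0,"wx":0,"wy":0,"wz":-0.12,"fingers":93},{"dx":10,"dy":-36,"dz":0,"wx":0,"wy":0,"wz":-0.12,"fingers":93},{"dx":12,"dy":-36,"dz":0,"wx":0,"wy":0,"wz":-0.12,"fingers":93},{"dx":12,"dy":-36,"dz":0,"wx":0,"wy":0,"wz":-0.12,"fingers":93},{"dx":12,"dy":-36,"dz":0,"wx":0,"wy":0,"wz":-0.12,"fingers":93},{"dx":12,"dy":-36,"dz":0,"wx":0,"wy":0,"wz":-0.12,"fingers":93}])

```text
t: 1.53
tcp_pos: [0.3788, 0.2425, 0.4678]
tcp_rot: [-3.121, -0.011, 0.774]
contact_force: [0.5, -0.1, -0.0]
grip_width: 0.0932
```

```bash
python3 -c "
from cell import *
s=read_state();print(s['q'].round(2),s['tcp_pos'],s['tcp_rot'])"
```

```text
[-1.18  0.02  0.52  1.88 -0.03  1.23 -1.45] [0.37878366 0.2425324  0.46778419] [-3.12132803 -0.01073628  0.77445785]
```

move_arm(steps=[{"dx":10,"dy":-34,"dz":0,"wx":0,"wy":0,"wz":-0.12,"fingers":93},{"dx":10,"dy":-34,"dz":0,"wx":0,"wy":0,"wz":-0.12,"fingers":93},{"dx":10,"dy":-34,"dz":0,"wx":0,"wy":0,"wz":-0.12,"fingers":93},{"dx":10,"dy":-34,"dz":0,"wx":0,"wy":0,"wz":-0.12,"fingers":93},{"dx":10,"dy":-34,"dz":0,"wx":0,"wy":0,"wz":-0.12,"fingers":93},{"dx":10,"dy":-34,"dz":0,"wx":0,"wy":0,"wz":-0.12,"fingers":93}])

```text
t: 2.03
tcp_pos: [0.4386, 0.0256, 0.4685]
tcp_rot: [-3.117, -0.013, 0.024]
contact_force: [-0.3, 0.2, 0.3]
grip_width: 0.093
```

```bash
python3 -c "
from cell import *
s=read_state();print(s['q'].round(2),s['tcp_pos'],s['tcp_rot'])"
```

```text
[-0.93 -0.02  0.77  1.91 -0.01  1.23 -1.71] [0.43855009 0.0256255  0.4685292 ] [-3.11668406 -0.01329497  0.02426994]
```

move_arm(steps=[{"dx":9,"dy":-31,"dz":-10,"wx":0,"wy":0,"wz":-0.12,"fingers":93},{"dx":9,"dy":-31,"dz":-20,"wx":0,"wy":0,"wz":-0.12,"fingers":93},{"dx":9,"dy":-31,"dz":-25,"wx":0,"wy":0,"wz":-0.12,"fingers":93},{"dx":9,"dy":-31,"dz":-25,"wx":0,"wy":0,"wz":-0.12,"fingers":93},{"dx":9,"dy":-31,"dz":-25,"wx":0,"wy":0,"wz":-0.12,"fingers":93},{"dx":9,"dy":-31,"dz":-25,"wx":0,"wy":0,"wz":-0.12,"fingers":93},{"dx":8,"dy":-20,"dz":-25,"wx":0,"wy":0,"wz":-0.08,"fingers":93},{"dx":0,"dy":0,"dz":-10,"wx":0,"wy":0,"wz":0,"fingers":93}])

```text
t: 2.7
tcp_pos: [0.5022, -0.1973, 0.3028]
tcp_rot: [-3.11, -0.029, -0.822]
contact_force: [-0.4, 1.2, 0.2]
grip_width: 0.0931
```

```bash
python3 -c "
from h import *
s=read_state();print(s['q'].round(2),s['tcp_pos'],s['tcp_rot'])
cv2.imwrite('pics/s1.png',crop(grab_frame('scene'),120,130,160,170,3,10))
cv2.imwrite('pics/t1.png',crop(grab_frame('top'),240,120,150,120,5,10))
"
```

```text
[-0.4   0.4   0.96  2.01 -0.45  0.9  -1.6 ] [ 0.50224284 -0.19727522  0.30278816] [-3.10994052 -0.02906094 -0.82223845]
```

```bash
cat >> h.py <<'E'
from scipy.spatial.transform import Rotation as Ro
def go(p,yaw):
    s=read_state();R=Ro.from_euler('xyz',s['tcp_rot']);T=Ro.from_euler('xyz',[np.pi,0,yaw])
    print("q",s['q'].round(2),"d mm",((np.array(p)-s['tcp_pos'])*1000).round(1),"w",(T*R.inv()).as_rotvec().round(3),'F',np.round(s['contact_force'],1),'M',np.round(s['ft_torque'],2),'g',round(s['grip_width'],4))
E
python3 -c "
from h import *
go([.502,-.186,.1],2.33-np.pi)"
```

```text
q [-0.4   0.4   0.95  2.01 -0.45  0.9  -1.6 ] d mm [   0.7    8.4 -203.7] w [-0.003  0.041  0.003] F [-0.2 -0.4  0.7] M [0.12 0.2  0.02] g 0.0929
```

View pics/t1.png

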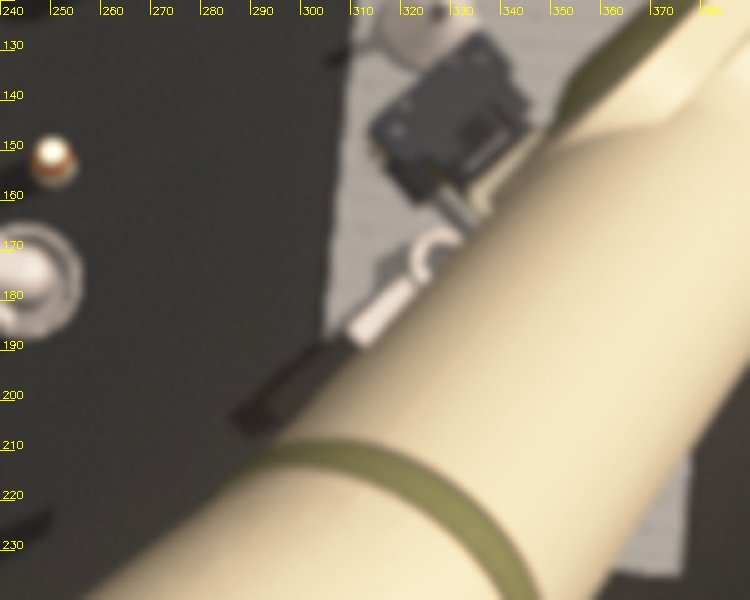

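move_arm(steps=[{"dx":0,"dy":4,"dz":-30,"wx":0,"wy":0.02,"wz":0,"fingers":55},{"dx":0,"dy":4,"dz":-35,"wx":0,"wy":0.02,"wz":0,"fingers":55},{"dx":0,"dy":0,"dz":-35,"wx":0,"wy":0,"wz":0,"fingers":55},{"dx":0,"dy":0,"dz":-35,"wx":0,"wy":0,"wz":0,"fingers":55},{"dx":0,"dy":0,"dz":-35,"wx":0,"wy":0,"wz":0,"fingers":55},{"dx":0,"dy":0,"dz":-20,"wx":0,"wy":0,"wz":0,"fingers":55},{"dx":0,"dy":0,"dz":0,"wx":0,"wy":0,"wz":0,"fingers":55}])

```text
t: 3.38
tcp_pos: [0.5076, -0.1769, 0.1172]
tcp_rot: [-3.123, -0.006, -0.789]
contact_force: [-0.6, -0.9, -0.3]
grip_width: 0.056
```

```bash
python3 -c "
from h import *
go([.502,-.186,.028],2.33-np.pi)
cv2.imwrite('pics/s2.png',crop(grab_frame('scene'),140,180,110,120,5,10))
"
```

```text
q [-0.18  0.64  0.63  2.17 -0.77  0.56 -1.33] d mm [ -5.6  -9.1 -89.2] w [-0.008  0.017 -0.023] F [-0.6 -0.9 -0.3] M [ 0.09  0.15 -0.03] g 0.056
```

View pics/s2.png

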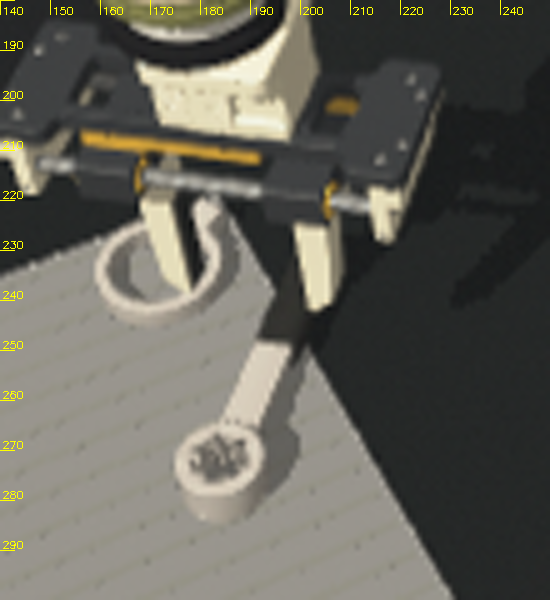

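move_arm(steps=[{"dx":-4,"dy":-7,"dz":-20,"wx":-0.005,"wy":0.01,"wz":-0.02,"fingers":55},{"dx":-1,"dy":-2,"dz":-20,"wx":0,"wy":0,"wz":0,"fingers":55},{"dx":0,"dy":0,"dz":-15,"wx":0,"wy":0,"wz":0,"fingers":55},{"dx":0,"dy":0,"dz":-8,"wx":0,"wy":0,"wz":0,"fingers":55},{"dx":0,"dy":0,"dz":0,"wx":0,"wy":0,"wz":0,"fingers":55}])

```text
t: 3.85
tcp_pos: [0.5114, -0.1834, 0.0654]
tcp_rot: [-3.121, -0.016, -0.798]
contact_force: [-1.1, 0.3, 0.3]
grip_width: 0.0548
```

```bash
python3 -c "
from h import *
go([.502,-.186,.028],2.33-np.pi)
"
```

```text
q [-0.09  0.71  0.51  2.19 -0.88  0.44 -1.24] d mm [ -9.4  -2.6 -37.4] w [-0.003  0.026 -0.014] F [-1.1  0.3  0.3] M [ 0.07  0.22 -0.04] g 0.0548
```

move_arm(steps=[{"dx":-6,"dy":-2,"dz":-8,"wx":0,"wy":0.015,"wz":-0.01,"fingers":55},{"dx":-4,"dy":-1,"dz":-8,"wx":0,"wy":0.01,"wz":0,"fingers":55},{"dx":-2,"dy":0,"dz":-6,"wx":0,"wy":0.005,"wz":0,"fingers":55},{"dx":0,"dy":0,"dz":-4,"wx":0,"wy":0,"wz":0,"fingers":55},{"dx":0,"dy":0,"dz":0,"wx":0,"wy":0,"wz":0,"fingers":55}])

```text
t: 4.27
tcp_pos: [0.5017, -0.186, 0.0424]
tcp_rot: [-3.139, 0.001, -0.805]
contact_force: [0.2, -0.8, -0.1]
grip_width: 0.055
```

```bash
python3 -c "
from h import *
go([.502,-.186,.028],2.33-np.pi)
"
```

```text
q [-0.06  0.74  0.48  2.19 -0.9   0.41 -1.22] d mm [  0.3  -0.  -14.4] w [-0.002  0.001 -0.007] F [ 0.2 -0.8 -0.1] M [0.06 0.15 0.01] g 0.055
```

move_arm(steps=[{"dx":0,"dy":0,"dz":-6,"wx":0,"wy":0.003,"wz":-0.005,"fingers":55},{"dx":-1,"dy":0,"dz":-5,"wx":0,"wy":0.003,"wz":0,"fingers":55},{"dx":-1,"dy":0,"dz":-3,"wx":0,"wy":0,"wz":0,"fingers":55},{"dx":0,"dy":0,"dz":0,"wx":0,"wy":0,"wz":0,"fingers":55}])

```text
t: 4.6
tcp_pos: [0.4996, -0.1861, 0.027]
tcp_rot: [3.139, 0.006, -0.81]
contact_force: [-0.4, 0.1, -0.4]
grip_width: 0.055
```

```bash
python3 -c "
from h import *
go([.502,-.186,.027],2.33-np.pi)
cv2.imwrite('pics/s3.png',crop(grab_frame('scene'),140,190,110,110,5,10))
"
```

```text
q [-0.04  0.76  0.44  2.2  -0.93  0.38 -1.2 ] d mm [2.4 0.1 0. ] w [-0.002 -0.006 -0.001] F [-0.4  0.1 -0.4] M [ 0.06  0.14 -0.  ] g 0.055
```

View pics/s3.png

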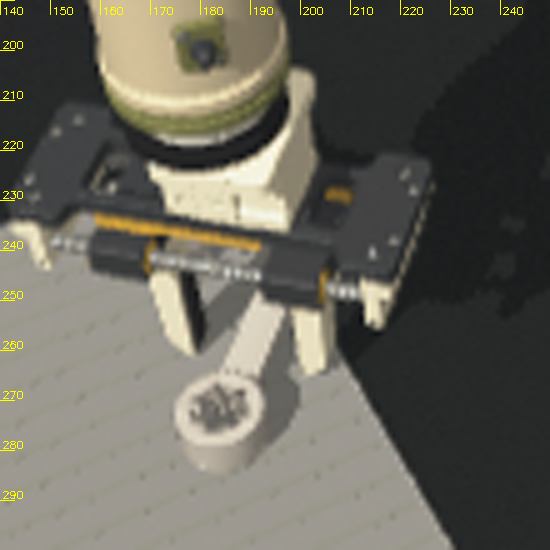

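The fingers straddle the bare arm: the left tip is at (177,259), the right tip at (202,262), and the arm is between them at ≈(189,257). Closing now.

move_arm(steps=[{"dx":1,"dy":0,"dz":0,"wx":0,"wy":0,"wz":0,"fingers":0},{"dx":0,"dy":0,"dz":0,"wx":0,"wy":0,"wz":0,"fingers":0},{"dx":0,"dy":0,"dz":0,"wx":0,"wy":0,"wz":0,"fingers":0},{"dx":0,"dy":0,"dz":0,"wx":0,"wy":0,"wz":0,"fingers":0},{"dx":0,"dy":0,"dz":0,"wx":0,"wy":0,"wz":0,"fingers":0},{"dx":0,"dy":0,"dz":0,"wx":0,"wy":0,"wz":0,"fingers":0}], squeeze=45)

```text
t: 5.15
tcp_pos: [0.5011, -0.1862, 0.0276]
tcp_rot: [3.14, 0.005, -0.811]
contact_force: [-0.6, -0.9, -1.7]
grip_width: 0.0195
```

```bash
python3 -c "
from h import *
go([.502,-.186,.027],2.33-np.pi)
"
```

```text
q [-0.04  0.76  0.45  2.19 -0.92  0.39 -1.2 ] d mm [ 0.9  0.2 -0.6] w [-0.002 -0.005 -0.001] F [-0.6 -0.9 -1.7] M [-0.13  0.33  0.07] g 0.0195
```

move_arm(steps=[{"dx":0,"dy":0,"dz":6,"wx":0,"wy":0,"wz":0,"fingers":0},{"dx":0,"dy":0,"dz":14,"wx":0,"wy":0,"wz":0,"fingers":0},{"dx":0,"dy":0,"dz":25,"wx":0,"wy":0,"wz":0,"fingers":0},{"dx":0,"dy":0,"dz":30,"wx":0,"wy":0,"wz":0,"fingers":0},{"dx":0,"dy":0,"dz":30,"wx":0,"wy":0,"wz":0,"fingers":0},{"dx":0,"dy":0,"dz":30,"wx":0,"wy":0,"wz":0,"fingers":0},{"dx":0,"dy":0,"dz":25,"wx":0,"wy":0,"wz":0,"fingers":0},{"dx":0,"dy":0,"dz":15,"wx":0,"wy":0,"wz":0,"fingers":0}])

```text
t: 5.82
tcp_pos: [0.4948, -0.1849, 0.208]
tcp_rot: [3.132, 0.017, -0.814]
contact_force: [-0.1, -0.1, -2.7]
grip_width: 0.0196
```

```bash
python3 -c "
from h import *
go([.502,-.186,.25],2.33-np.pi)
cv2.imwrite('pics/s4.png',crop(grab_frame('scene'),120,90,140,140,5,10))
"
```

```text
q [-0.32  0.54  0.84  2.1  -0.58  0.77 -1.49] d mm [ 7.2 -1.1 42. ] w [-0.006 -0.019  0.002] F [-0.1 -0.1 -2.7] M [0.12 0.05 0.01] g 0.0196
```

View pics/s4.png

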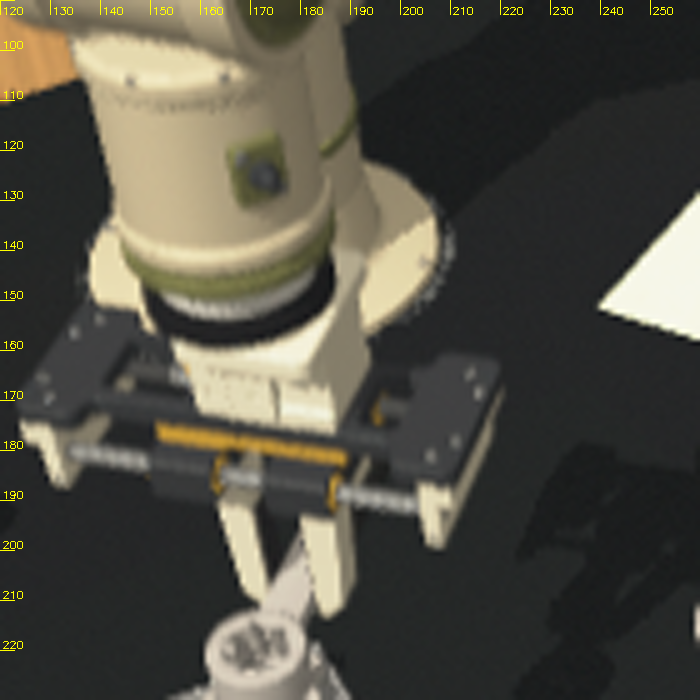

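move_arm(steps=[{"dx":0,"dy":14,"dz":20,"wx":0,"wy":-0.01,"wz":0.06,"fingers":0},{"dx":0,"dy":20,"dz":15,"wx":0,"wy":-0.01,"wz":0.12,"fingers":0},{"dx":0,"dy":22,"dz":8,"wx":0,"wy":0,"wz":0.12,"fingers":0},{"dx":0,"dy":22,"dz":0,"wx":0,"wy":0,"wz":0.12,"fingers":0},{"dx":0,"dy":22,"dz":0,"wx":0,"wy":0,"wz":0.12,"fingers":0},{"dx":0,"dy":22,"dz":0,"wx":0,"wy":0,"wz":0.12,"fingers":0},{"dx":0,"dy":22,"dz":0,"wx":0,"wy":0,"wz":0.12,"fingers":0},{"dx":0,"dy":22,"dz":0,"wx":0,"wy":0,"wz":0.12,"fingers":0}])

```text
t: 6.53
tcp_pos: [0.4909, -0.0167, 0.255]
tcp_rot: [-3.136, -0.002, 0.112]
contact_force: [0.1, 0.2, -3.3]
grip_width: 0.0192
```

```bash
python3 -c "
from h import *
go([.500,.115,.25],-2.2+np.pi)
"
```

```text
q [-0.58  0.35  0.67  2.13 -0.32  0.76 -1.16] d mm [  9.1 131.7  -5. ] w [-0.006 -0.001  0.83 ] F [ 0.1  0.2 -3.3] M [-0.03  0.24  0.02] g 0.0192
```

move_arm(steps=[{"dx":1,"dy":20,"dz":0,"wx":0,"wy":0,"wz":0.12,"fingers":0},{"dx":1,"dy":20,"dz":0,"wx":0,"wy":0,"wz":0.12,"fingers":0},{"dx":1,"dy":20,"dz":0,"wx":0,"wy":0,"wz":0.12,"fingers":0},{"dx":1,"dy":20,"dz":0,"wx":0,"wy":0,"wz":0.12,"fingers":0},{"dx":1,"dy":18,"dz":0,"wx":0,"wy":0,"wz":0.12,"fingers":0},{"dx":1,"dy":14,"dz":0,"wx":0,"wy":0,"wz":0.12,"fingers":0},{"dx":1,"dy":10,"dz":0,"wx":0,"wy":0,"wz":0.1,"fingers":0},{"dx":0,"dy":0,"dz":0,"wx":0,"wy":0,"wz":0,"fingers":0}])

```text
t: 7.2
tcp_pos: [0.4914, 0.1162, 0.2515]
tcp_rot: [-3.13, 0.004, 0.979]
contact_force: [0.9, -0.3, -2.7]
grip_width: 0.0195
```

```bash
python3 -c "
from h import *
go([.500,.115,.25],-2.2+np.pi)
S=grab_frame('scene');T=grab_frame('top');cv2.imwrite('pics/S5r.png',S);cv2.imwrite('pics/T5r.png',T)
cv2.imwrite('pics/s5.png',crop(S,240,90,110,110,6,10))
cv2.imwrite('pics/t5.png',crop(T,170,120,110,80,6,10))
"
```

```text
q [-0.64  0.34  0.4   2.09 -0.2   0.76 -0.71] d mm [ 8.6 -1.2 -1.5] w [-0.003 -0.011 -0.037] F [ 0.9 -0.3 -2.7] M [-0.08  0.07 -0.02] g 0.0195
```

View pics/s5.png

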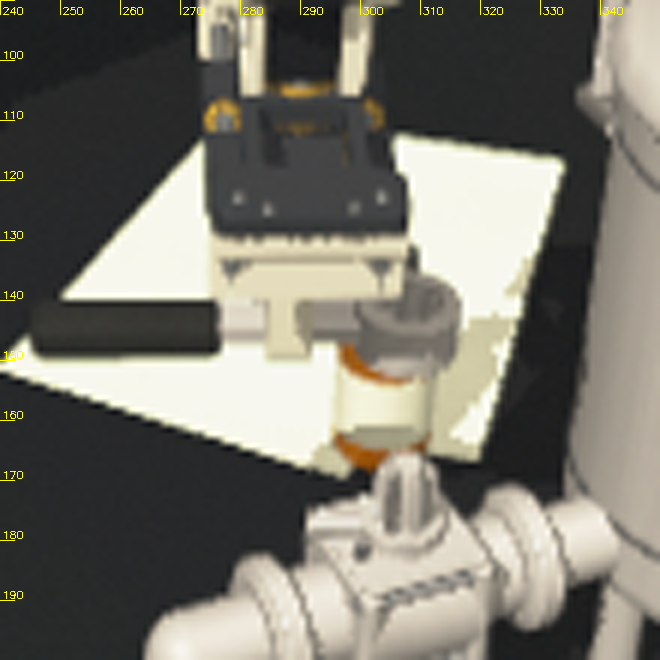

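View pics/t5.png

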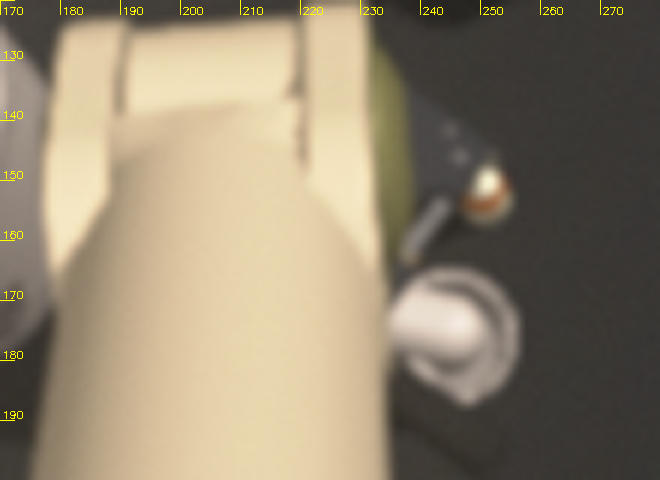

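```bash
python3 -c "
from h import *
S=cv2.imread('pics/S5r.png')
cv2.imwrite('pics/z1.png',crop(S,298,161,25,24,24,1))
f=S.astype(float);f=np.clip((f-60)*1.6,0,255).astype(np.uint8)
cv2.imwrite('pics/z2.png',crop(f,296,130,26,24,24,1))
for n,x in(('top',.5),('scene',0)):
  pass
from h import *
s=read_state();print(s['tcp_pos'],s['tcp_rot'])
"
```

```text
[0.49127201 0.11375572 0.25157218] [-3.13082555  0.00459791  0.96810394]
```

View pics/z1.png

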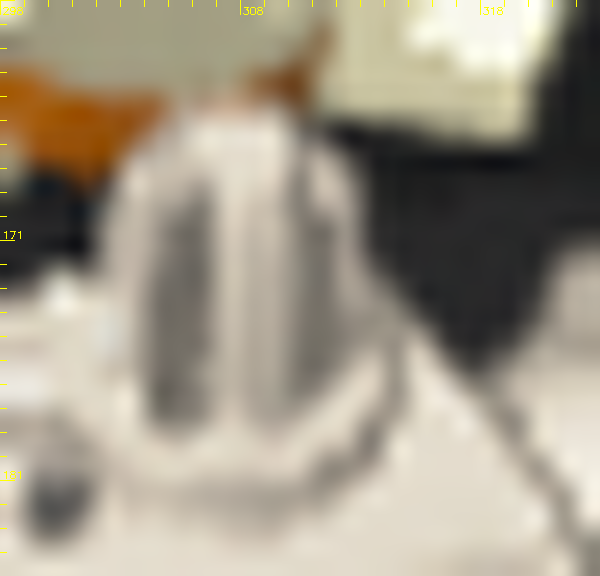

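View pics/z2.png

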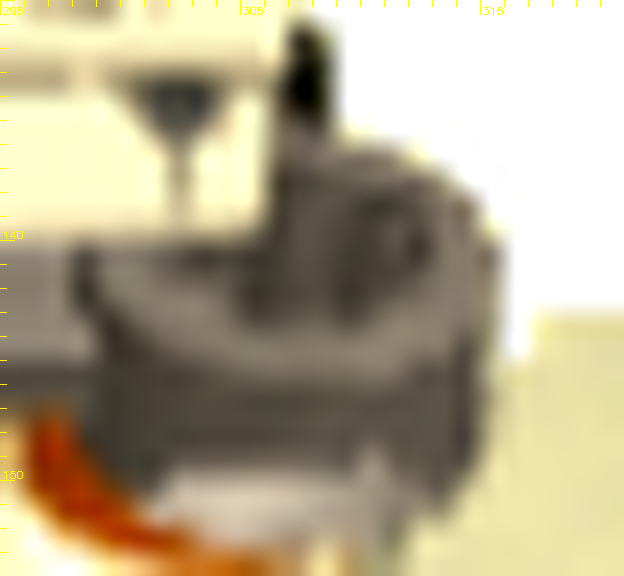

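move_arm(steps=[{"dx":4,"dy":0,"dz":-6,"wx":0,"wy":-0.006,"wz":-0.01,"fingers":0},{"dx":3,"dy":0,"dz":-8,"wx":0,"wy":-0.004,"wz":-0.01,"fingers":0},{"dx":2,"dy":1,"dz":-8,"wx":0,"wy":0,"wz":-0.01,"fingers":0},{"dx":0,"dy":0,"dz":-4,"wx":0,"wy":0,"wz":0,"fingers":0},{"dx":0,"dy":0,"dz":0,"wx":0,"wy":0,"wz":0,"fingers":0}])

```text
t: 7.72
tcp_pos: [0.5006, 0.1105, 0.2223]
tcp_rot: [-3.14, 0.0, 0.919]
contact_force: [-0.4, -0.8, -2.7]
grip_width: 0.0194
```

```bash
python3 -c "
from h import *
go([.4999,.1152,.22],-2.2+np.pi)
"
```

```text
q [-0.62  0.39  0.4   2.11 -0.24  0.68 -0.71] d mm [-0.7  4.7 -2.3] w [-0.    -0.001  0.022] F [-0.4 -0.8 -2.7] M [-0.09  0.19  0.05] g 0.0194
```

move_arm(steps=[{"dx":0,"dy":3,"dz":-1,"wx":0,"wy":0,"wz":0.015,"fingers":0},{"dx":0,"dy":2,"dz":-1,"wx":0,"wy":0,"wz":0.008,"fingers":0},{"dx":0,"dy":0,"dz":0,"wx":0,"wy":0,"wz":0,"fingers":0}])

```text
t: 7.97
tcp_pos: [0.5004, 0.1151, 0.2192]
tcp_rot: [-3.14, 0.002, 0.943]
contact_force: [0.2, 0.4, -3.1]
grip_width: 0.0196
```

```bash
python3 -c "
from h import *
go([.4999,.1152,.22],-2.2+np.pi)
S=grab_frame('scene');cv2.imwrite('pics/S6r.png',S);s=read_state()
go([.4999,.1152,.22],-2.2+np.pi)
cv2.imwrite('pics/s6.png',crop(S,240,130,90,65,8,5))
y=s['tcp_rot'][2];h=s['tcp_pos']+np.array([.049*np.cos(y),.049*np.sin(y),.0004])
print('hub',h,proj('scene',h))
R=np.array([np.cos(.843),np.sin(.843),0])*.022
for z in(.0,-.012,-.024): print(z,proj('scene',h+[0,0,z]+R),proj('scene',h+[0,0,z]-R))
b=np.array([.5287,.1548,.145]);
for z in(.0,.015,.02): print('stem',z,proj('scene',b+[0,0,z]+R*13/22),proj('scene',b+[0,0,z]-R*13/22))
for v in range(148,166,2): print(v,S[v,296:322].mean(1).astype(int))
for v in range(170,176): print(v,S[v,299:317].mean(1).astype(int))
"
```

```text
q [-0.62  0.39  0.39  2.11 -0.24  0.68 -0.7 ] d mm [-0.5  0.1  0.8] w [ 0.001 -0.003 -0.001] F [ 0.2  0.4 -3.1] M [-0.09  0.08  0.02] g 0.0196
q [-0.62  0.39  0.39  2.11 -0.24  0.68 -0.7 ] d mm [-0.5  0.2  0.6] w [ 0.001 -0.002 -0.001] F [ 0.5  1.4 -2.5] M [-0.12  0.13  0.02] g 0.0196
hub [0.52924342 0.15466966 0.21977137] [308.72537683 152.24325562]
0.0 [317.67280816 152.90785866] [299.82013734 151.58178652]
-0.012 [317.27152284 156.73121566] [299.56059608 155.39764472]
-0.024 [316.87650548 160.494853  ] [299.30508996 159.15417709]
stem 0.0 [311.68727154 175.3763939 ] [301.6428481 174.5694209]
stem 0.015 [312.11598268 170.9624411 ] [301.97496328 170.15964055]
stem 0.02 [312.26070762 169.47237245] [302.08707541 168.67103085]
148 [213 214 214 214 214 184 114 104 103 210 209 143 131 119 129 128 109 175
 183 192 191 192 192 191 192 191]
150 [214 214 214 214 214 213 212 158 211 214 205 124  87 100 111 117 124 127
 130 145 165 191 192 192 191 190]
152 [206 206 204 204 202 205 194 195 209 204 165 122  94 105 108 104  92 113
 103 132 135 157 190 191 192 191]
154 [136 136 137 136 103 129 136
[... 401 characters left out ...]
3 243 134]
162 [145 212 231 235 205 172 170 172 173 175 178 181 180 176 166 160 153 145
 132 133 201 241 242 242 224  83]
164 [144  95  91 126 190 216 199 175 170 179 179 178 174 169 162 148 168 172
 222 230 242 242 243 242 125  47]
170 [ 30  30  31 134 179 152 112 121 195 185 183 128 113 142  58  37  37  37]
171 [ 29  31  29 141 180 148 110 117 188 177 176 130 112 146  66  32  30  32]
172 [ 74 152 124 159 180 130 104 111 187 175 168 133 112 157 108  55  31  30]
173 [158 230 209 203 182 118 104 117 184 171 168 127 112 150 141 105  43  30]
174 [207 210 214 214 183 118 106 125 181 168 165 124 112 132 139 141 103  41]
175 [194 209 211 208 176 119 109 123 178 165 163 118 110 136 160 142 180  86]
```

View pics/s6.png

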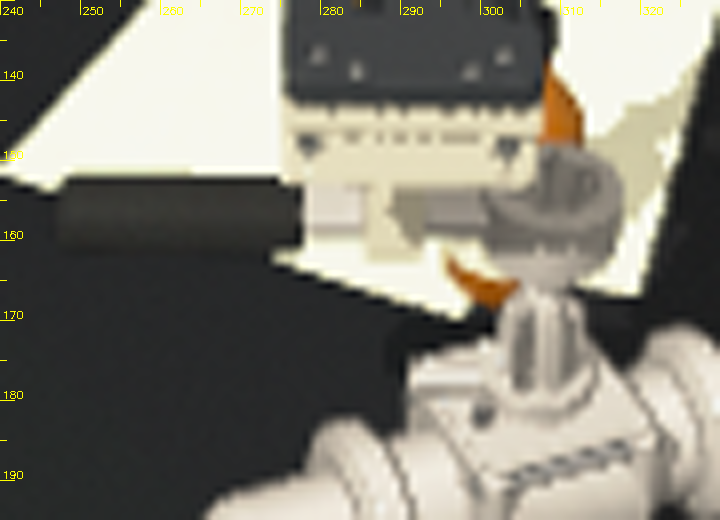

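```bash
python3 -c "
from h import *
h=np.array([.52924,.15467,.2198])
a=np.radians(np.arange(0,360,5))
for nm,z in(('bot',-.024),('top',0)):
    P=np.array([proj('scene',h+[.022*np.cos(t),.022*np.sin(t),z]) for t in a])
    for (u,v) in ([(315.9,162),(313.5,164)] if z else [(312.7,148),(315.8,150),(317,152)]):
        i=np.argmin(np.hypot(*(P-[u,v]).T)); print(nm,(u,v),P[i].round(2),(np.array([u,v])-P[i]).round(2))
"
```

```text
bot (315.9, 162) [316.32 162.18] [-0.42 -0.18]
bot (313.5, 164) [313.63 164.4 ] [-0.13 -0.4 ]
top (312.7, 148) [312.64 147.56] [0.06 0.44]
top (315.8, 150) [316.11 149.53] [-0.31  0.47]
top (317, 152) [317.55 151.78] [-0.55  0.22]
```

move_arm(steps=[{"dx":0,"dy":0,"dz":-6,"wx":0,"wy":0,"wz":0,"fingers":0},{"dx":0,"dy":0,"dz":-4,"wx":0,"wy":0,"wz":0,"fingers":0},{"dx":0,"dy":0,"dz":0,"wx":0,"wy":0,"wz":0,"fingers":0}])

```text
t: 8.27
tcp_pos: [0.5007, 0.1154, 0.2091]
tcp_rot: [-3.141, 0.0, 0.943]
contact_force: [-0.8, 0.7, -2.9]
grip_width: 0.0194
```

```bash
python3 -c "
from h import *
go([.5008,.1158,.203],-2.2+np.pi)
"
```

```text
q [-0.62  0.41  0.38  2.12 -0.25  0.65 -0.69] d mm [ 0.1  0.4 -6.1] w [-0.    -0.001 -0.001] F [-0.8  0.7 -2.9] M [-0.07  0.11  0.03] g 0.0194
```

move_arm(steps=[{"dx":0,"dy":0.4,"dz":-4,"wx":0,"wy":0,"wz":0,"fingers":0},{"dx":0,"dy":0,"dz":-3,"wx":0,"wy":0,"wz":0,"fingers":0},{"dx":0,"dy":0,"dz":-3,"wx":0,"wy":0,"wz":0,"fingers":0},{"dx":0,"dy":0,"dz":-3,"wx":0,"wy":0,"wz":0,"fingers":0},{"dx":0,"dy":0,"dz":0,"wx":0,"wy":0,"wz":0,"fingers":0}])

```text
t: 8.68
tcp_pos: [0.5007, 0.1158, 0.1946]
tcp_rot: [-3.141, 0.0, 0.943]
contact_force: [0.6, 0.1, -2.4]
grip_width: 0.0198
```

```bash
python3 -c "
from h import *
go([.5008,.1158,.1686],-2.2+np.pi)
S=grab_frame('scene');cv2.imwrite('pics/s7.png',crop(S,240,130,90,65,8,5))
"
```

```text
q [-0.6   0.43  0.37  2.14 -0.26  0.62 -0.68] d mm [  0.1   0.  -26. ] w [-0.    -0.001 -0.001] F [ 0.6  0.1 -2.4] M [-0.1   0.05  0.03] g 0.0198
```

View pics/s7.png

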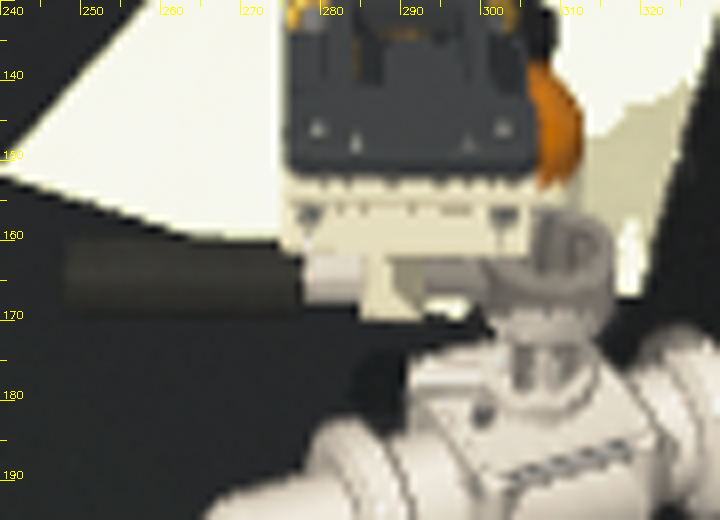

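move_arm(steps=[{"dx":0,"dy":0,"dz":-2.5,"wx":0,"wy":0,"wz":0,"fingers":0},{"dx":0,"dy":0,"dz":-2.5,"wx":0,"wy":0,"wz":0,"fingers":0},{"dx":0,"dy":0,"dz":-2.5,"wx":0,"wy":0,"wz":0,"fingers":0},{"dx":0,"dy":0,"dz":0,"wx":0,"wy":0,"wz":0,"fingers":0}])

```text
t: 9.07
tcp_pos: [0.5013, 0.1149, 0.187]
tcp_rot: [3.141, -0.0, 0.941]
contact_force: [0.6, -0.2, -2.7]
grip_width: 0.0193
```

```bash
python3 -c "
from h import *
go([.5008,.1158,.1686],-2.2+np.pi)
"
```

```text
q [-0.6   0.44  0.36  2.14 -0.27  0.6  -0.67] d mm [ -0.5   0.9 -18.4] w [0. 0. 0.] F [ 0.6 -0.2 -2.7] M [-0.11  0.04  0.03] g 0.0193
```

move_arm(steps=[{"dx":0,"dy":0.3,"dz":-3,"wx":0,"wy":0,"wz":0,"fingers":0},{"dx":0,"dy":0.3,"dz":-3,"wx":0,"wy":0,"wz":0,"fingers":0},{"dx":0,"dy":0,"dz":-3,"wx":0,"wy":0,"wz":0,"fingers":0},{"dx":0,"dy":0,"dz":-3,"wx":0,"wy":0,"wz":0,"fingers":0},{"dx":0,"dy":0,"dz":0,"wx":0,"wy":0,"wz":0,"fingers":0}])

```text
t: 9.48
tcp_pos: [0.5013, 0.115, 0.1738]
tcp_rot: [3.141, 0.0, 0.941]
contact_force: [-0.1, -2.0, -0.8]
grip_width: 0.0197
```

```bash
python3 -c "
from h import *
go([.5008,.1158,.1686],-2.2+np.pi)
"
```

```text
q [-0.59  0.46  0.35  2.16 -0.29  0.57 -0.66] d mm [-0.5  0.8 -5.2] w [0.001 0.    0.001] F [-0.1 -2.  -0.8] M [-0.4   0.02 -0.06] g 0.0197
```

move_arm(steps=[{"dx":0,"dy":0,"dz":-2,"wx":0,"wy":0,"wz":0,"fingers":0},{"dx":0,"dy":0,"dz":-2,"wx":0,"wy":0,"wz":0,"fingers":0},{"dx":0,"dy":0,"dz":-1.5,"wx":0,"wy":0,"wz":0,"fingers":0},{"dx":0,"dy":0,"dz":0,"wx":0,"wy":0,"wz":0,"fingers":0}])

```text
t: 9.82
tcp_pos: [0.5013, 0.1148, 0.1678]
tcp_rot: [3.141, 0.0, 0.94]
contact_force: [-1.3, -1.4, 4.1]
grip_width: 0.0197
```

```bash
python3 -c "
from h import *
go([.5008,.1158,.1686],-2.2+np.pi)
S=grab_frame('scene');cv2.imwrite('pics/s8.png',crop(S,240,130,90,65,8,5))
"
```

```text
q [-0.58  0.47  0.34  2.16 -0.29  0.55 -0.65] d mm [-0.5  1.   0.8] w [0.001 0.    0.001] F [-1.3 -1.4  4.1] M [-0.31  0.35 -0.06] g 0.0197
```

View pics/s8.png

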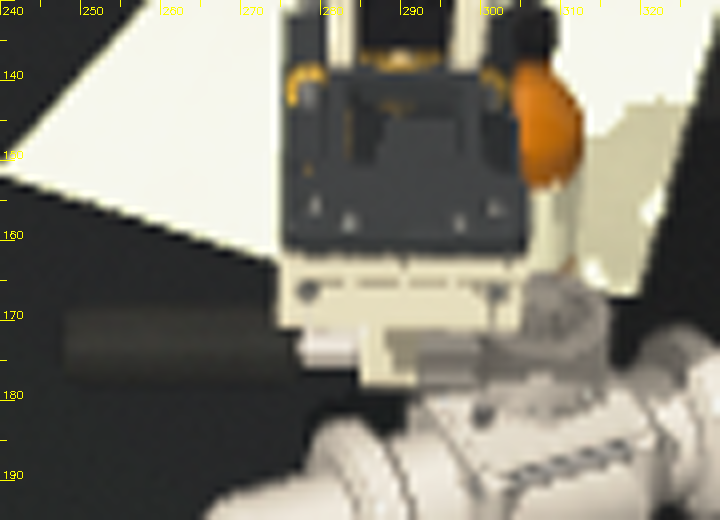

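The lever is seated: TCP z is 0.168 (0.1686 expected) with about 7 N of upward reaction, and in the image the hub underside meets the collar at (308,180). Next I'll release, look, and then take it by the rubber grip for the swing.

move_arm(steps=[{"dx":0,"dy":0,"dz":0,"wx":0,"wy":0,"wz":0,"fingers":45},{"dx":0,"dy":0,"dz":0,"wx":0,"wy":0,"wz":0,"fingers":45},{"dx":0,"dy":0,"dz":0,"wx":0,"wy":0,"wz":0,"fingers":45},{"dx":0,"dy":0,"dz":0,"wx":0,"wy":0,"wz":0,"fingers":45},{"dx":0,"dy":0,"dz":10,"wx":0,"wy":0,"wz":0,"fingers":45},{"dx":0,"dy":0,"dz":20,"wx":0,"wy":0,"wz":0,"fingers":45},{"dx":0,"dy":0,"dz":15,"wx":0,"wy":0,"wz":0,"fingers":45},{"dx":0,"dy":0,"dz":0,"wx":0,"wy":0,"wz":0,"fingers":45}])

```text
t: 10.53
tcp_pos: [0.5017, 0.1163, 0.2159]
tcp_rot: [-3.141, -0.0, 0.942]
contact_force: [-0.1, 1.2, 0.3]
grip_width: 0.0447
```

```bash
python3 -c "
from h import *
b=np.array([.5290,.1550,.2]);a=-2.2
go(b+.112*np.array([np.cos(a),np.sin(a),0]),-2.2+np.pi)
S=grab_frame('scene');cv2.imwrite('pics/s9.png',crop(S,240,130,90,65,8,5))
"
```

```text
q [-0.62  0.4   0.39  2.12 -0.24  0.67 -0.7 ] d mm [-38.6 -51.8 -15.9] w [-0.  0. -0.] F [-0.1  1.2  0.3] M [-0.04  0.1  -0.01] g 0.0447
```

View pics/s9.png

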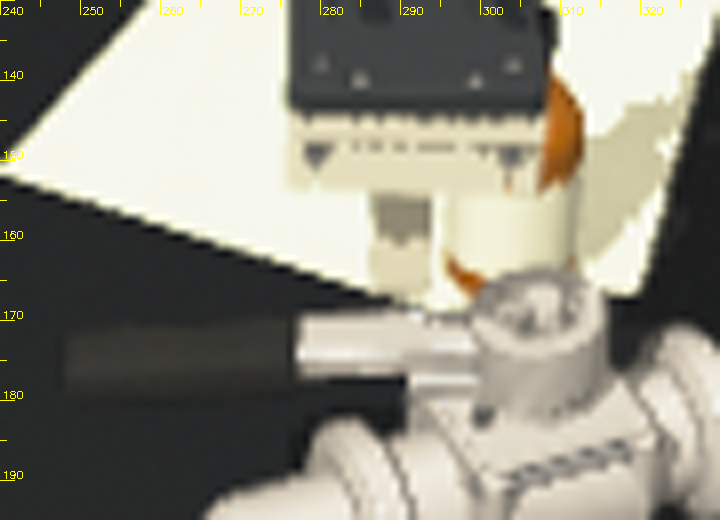

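move_arm(steps=[{"dx":-10,"dy":-14,"dz":0,"wx":0,"wy":0,"wz":0,"fingers":45},{"dx":-14,"dy":-18,"dz":0,"wx":0,"wy":0,"wz":0,"fingers":45},{"dx":-10,"dy":-14,"dz":0,"wx":0,"wy":0,"wz":0,"fingers":45},{"dx":-4,"dy":-5,"dz":0,"wx":0,"wy":0,"wz":0,"fingers":45},{"dx":0,"dy":0,"dz":0,"wx":0,"wy":0,"wz":0,"fingers":45}])

```text
t: 11.0
tcp_pos: [0.4615, 0.065, 0.2141]
tcp_rot: [-3.141, -0.001, 0.945]
contact_force: [0.3, -0.3, -0.2]
grip_width: 0.045
```

```bash
python3 -c "
from h import *
b=np.array([.5290,.1550,.167]);a=-2.2
go(b+.112*np.array([np.cos(a),np.sin(a),0]),-2.2+np.pi)
"
```

```text
q [-0.56  0.35  0.4   2.22 -0.23  0.61 -0.62] d mm [  1.6  -0.5 -47.1] w [-0.001  0.    -0.003] F [ 0.3 -0.3 -0.2] M [-0.05  0.09 -0.02] g 0.045
```

move_arm(steps=[{"dx":1,"dy":0,"dz":-12,"wx":0,"wy":0,"wz":0,"fingers":45},{"dx":0,"dy":0,"dz":-12,"wx":0,"wy":0,"wz":0,"fingers":45},{"dx":0,"dy":0,"dz":-10,"wx":0,"wy":0,"wz":0,"fingers":45},{"dx":0,"dy":0,"dz":-7,"wx":0,"wy":0,"wz":0,"fingers":45},{"dx":0,"dy":0,"dz":-3,"wx":0,"wy":0,"wz":0,"fingers":45},{"dx":0,"dy":0,"dz":0,"wx":0,"wy":0,"wz":0,"fingers":45}])

```text
t: 11.5
tcp_pos: [0.4653, 0.0671, 0.168]
tcp_rot: [3.141, -0.004, 0.945]
contact_force: [0.3, 0.3, -0.4]
grip_width: 0.0449
```

```bash
python3 -c "
from h import *
b=np.array([.5290,.1550,.167]);a=-2.2
go(b+.112*np.array([np.cos(a),np.sin(a),0]),-2.2+np.pi)
S=grab_frame('scene');cv2.imwrite('pics/s10.png',crop(S,220,130,110,65,7,5))
"
```

```text
q [-0.51  0.43  0.34  2.26 -0.29  0.5  -0.57] d mm [-2.2 -2.7 -1. ] w [-0.003  0.003 -0.003] F [ 0.3  0.3 -0.4] M [-0.06  0.15  0.05] g 0.0449
```

View pics/s10.png

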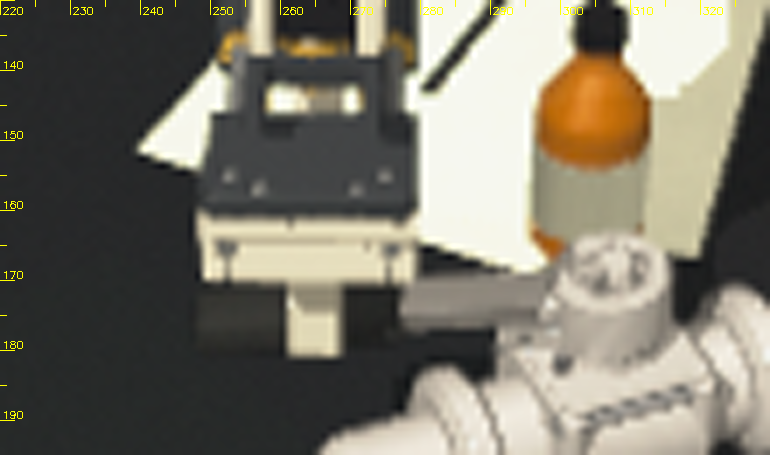

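```bash
cat >> h.py <<'E'
def arc(n,da,R=.110,z=.167):
    s=read_state();y=s['tcp_rot'][2];c=np.array([.529,.155]);p=s['tcp_pos'][:2]
    d=p-c;a0=np.arctan2(d[1],d[0]);print('R',np.hypot(*d).round(4),'a',a0.round(3),'lever yaw',((y-np.pi+np.pi)%(2*np.pi)-np.pi).round(3),'stem~',(y+.21).round(3),'z',s['tcp_pos'][2].round(4),'F',np.round(s['contact_force'],1),'g',round(s['grip_width'],4),'q',s['q'].round(2))
    q=p
    for k in range(1,n+1):
        t=c+R*np.array([np.cos(a0-k*da),np.sin(a0-k*da)]);print(((t-q)*1000).round(1));q=t
E
python3 -c "
from h import *
arc(7,.1)"
```

```text
R 0.1084 a -2.197 lever yaw -2.197 stem~ 1.155 z 0.1683 F [-0.5 -0.8  0.2] g 0.045 q [-0.51  0.42  0.34  2.26 -0.29  0.5  -0.57]
[-9.5  5.6]
[-7.8  7.7]
[-7.   8.5]
[-6.2  9.1]
[-5.2  9.7]
[-4.2 10.2]
[-3.2 10.5]
```

move_arm(steps=[{"dx":0,"dy":0,"dz":0,"wx":0,"wy":0,"wz":0,"fingers":29},{"dx":-1,"dy":0,"dz":-1,"wx":0,"wy":0,"wz":0,"fingers":29},{"dx":-5,"dy":3,"dz":0,"wx":0,"wy":0,"wz":-0.05,"fingers":29},{"dx":-9,"dy":6,"dz":0,"wx":0,"wy":0,"wz":-0.1,"fingers":29},{"dx":-8,"dy":8,"dz":0,"wx":0,"wy":0,"wz":-0.1,"fingers":29},{"dx":-7,"dy":9,"dz":0,"wx":0,"wy":0,"wz":-0.1,"fingers":29},{"dx":0,"dy":0,"dz":0,"wx":0,"wy":0,"wz":0,"fingers":29}])

```text
t: 12.13
tcp_pos: [0.4398, 0.0926, 0.1704]
tcp_rot: [3.133, -0.014, 0.577]
contact_force: [0.3, -2.1, -0.3]
grip_width: 0.0287
```

```bash
python3 -c "
from h import *
arc(7,.1)"
```

```text
R 0.1089 a -2.531 lever yaw -2.565 stem~ 0.787 z 0.1704 F [ 0.3 -2.1 -0.3] g 0.0287 q [-0.67  0.41  0.46  2.31 -0.39  0.47 -0.89]
[-6.8  8.7]
[-4.9  9.8]
[-3.9 10.3]
[-2.8 10.6]
[-1.8 10.9]
[-0.7 11. ]
[ 0.4 11. ]
```

move_arm(steps=[{"dx":-7,"dy":9,"dz":-2,"wx":0.01,"wy":0.01,"wz":-0.07,"fingers":29},{"dx":-5,"dy":10,"dz":-1,"wx":0,"wy":0,"wz":-0.1,"fingers":29},{"dx":-4,"dy":10,"dz":0,"wx":0,"wy":0,"wz":-0.1,"fingers":29},{"dx":-3,"dy":10,"dz":0,"wx":0,"wy":0,"wz":-0.1,"fingers":29},{"dx":0,"dy":0,"dz":0,"wx":0,"wy":0,"wz":0,"fingers":29}])

```text
t: 12.55
tcp_pos: [0.4236, 0.1292, 0.1696]
tcp_rot: [-3.139, -0.016, 0.204]
contact_force: [-0.9, -1.9, 0.2]
grip_width: 0.0287
```

```bash
python3 -c "
from h import *
arc(7,.08)
s=read_state();print(s['tcp_rot'])
S=grab_frame('scene');cv2.imwrite('pics/s11.png',crop(S,220,110,130,90,6,5))
"
```

```text
R 0.1085 a -2.901 lever yaw -2.938 stem~ 0.414 z 0.1696 F [-0.9 -1.9  0.2] g 0.0287 q [-0.84  0.43  0.58  2.33 -0.51  0.48 -1.22]
[-3.2  8.3]
[-1.1  8.7]
[-0.4  8.8]
[0.4 8.8]
[1.1 8.7]
[1.7 8.6]
[2.4 8.5]
[-3.13938773 -0.01642007  0.20394559]
```

View pics/s11.png

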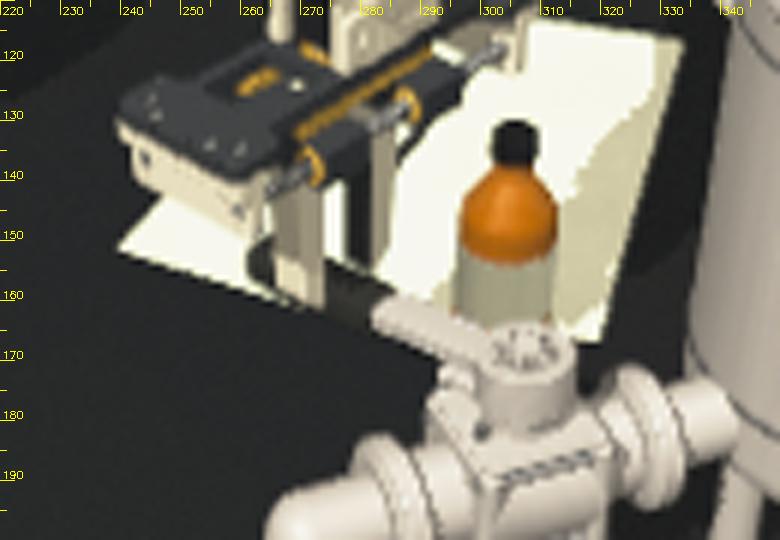

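move_arm(steps=[{"dx":-3,"dy":8,"dz":-1,"wx":0,"wy":0.01,"wz":-0.06,"fingers":29},{"dx":-1,"dy":9,"dz":-1,"wx":0,"wy":0.005,"wz":-0.08,"fingers":29},{"dx":0,"dy":9,"dz":0,"wx":0,"wy":0,"wz":-0.08,"fingers":29},{"dx":0,"dy":6,"dz":0,"wx":0,"wy":0,"wz":-0.06,"fingers":29},{"dx":0,"dy":0,"dz":0,"wx":0,"wy":0,"wz":0,"fingers":29}])

```text
t: 13.02
tcp_pos: [0.4209, 0.1559, 0.1687]
tcp_rot: [-3.139, -0.002, -0.058]
contact_force: [-0.4, -1.3, 0.8]
grip_width: 0.0287
```

```bash
python3 -c "
from h import *
arc(4,.06)
s=read_state();print(s['tcp_rot'])
"
```

```text
R 0.1081 a 3.134 lever yaw 3.084 stem~ 0.152 z 0.1687 F [-0.4 -1.3  0.8] g 0.0287 q [-0.95  0.46  0.67  2.31 -0.58  0.53 -1.46]
[-1.7  6.6]
[0.6 6.6]
[1.  6.5]
[1.4 6.4]
[-3.13934457e+00 -1.59780020e-03 -5.80384531e-02]
```

move_arm(steps=[{"dx":-1,"dy":6,"dz":0,"wx":0,"wy":0,"wz":-0.04,"fingers":29},{"dx":0,"dy":6,"dz":0,"wx":0,"wy":0,"wz":-0.05,"fingers":29},{"dx":1,"dy":5,"dz":0,"wx":0,"wy":0,"wz":-0.04,"fingers":29},{"dx":1,"dy":4,"dz":0,"wx":0,"wy":0,"wz":-0.03,"fingers":29}])

```text
t: 13.35
tcp_pos: [0.4223, 0.1721, 0.1692]
tcp_rot: [-3.141, -0.001, -0.203]
contact_force: [-3.1, -3.4, 1.6]
grip_width: 0.0289
```

```bash
python3 -c "
from h import *
arc(4,.04)
S=grab_frame('scene');cv2.imwrite('pics/s12.png',crop(S,220,110,130,90,6,5))
"
```

```text
R 0.1081 a 2.983 lever yaw 2.939 stem~ 0.007 z 0.1692 F [-3.1 -3.4  1.6] g 0.0289 q [-1.01  0.48  0.72  2.3  -0.62  0.56 -1.59]
[-1.1  4.6]
[1.  4.3]
[1.1 4.3]
[1.3 4.2]
```

View pics/s12.png

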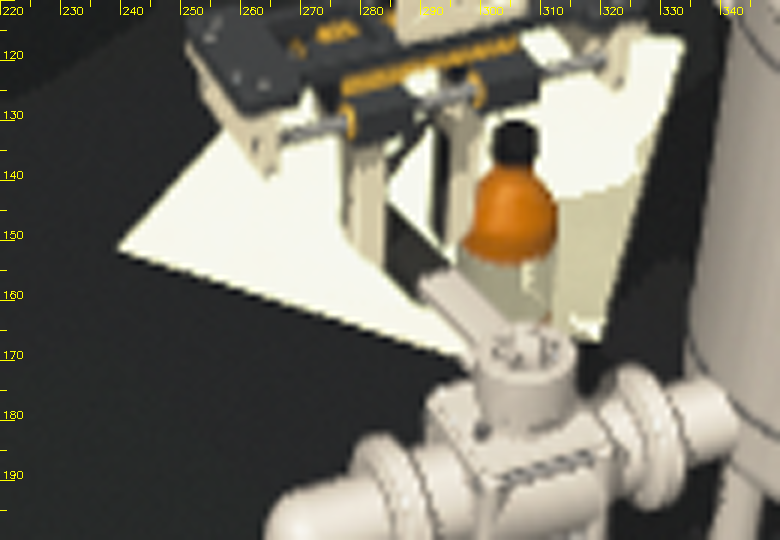

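move_arm(steps=[{"dx":0.5,"dy":5,"dz":0,"wx":0,"wy":0,"wz":-0.03,"fingers":29},{"dx":1,"dy":5,"dz":0,"wx":0,"wy":0,"wz":-0.03,"fingers":29},{"dx":1,"dy":5,"dz":0,"wx":0,"wy":0,"wz":-0.03,"fingers":29}])

```text
t: 13.65
tcp_pos: [0.4247, 0.1849, 0.1692]
tcp_rot: [3.141, 0.0, -0.288]
contact_force: [-0.7, -3.3, 0.3]
grip_width: 0.0292
```

```bash
python3 -c "
from h import *
arc(2,.04)
"
```

```text
R 0.1085 a 2.863 lever yaw 2.854 stem~ -0.078 z 0.1692 F [-0.7 -3.3  0.3] g 0.0292 q [-1.05  0.5   0.75  2.28 -0.64  0.58 -1.67]
[-0.2  4.6]
[1.5 4.1]
```

move_arm(steps=[{"dx":1,"dy":5,"dz":0,"wx":0,"wy":0,"wz":-0.03,"fingers":29},{"dx":1,"dy":5,"dz":0,"wx":0,"wy":0,"wz":-0.03,"fingers":29},{"dx":0,"dy":0,"dz":0,"wx":0,"wy":0,"wz":0,"fingers":29}])

```text
t: 13.9
tcp_pos: [0.427, 0.1925, 0.1692]
tcp_rot: [3.139, 0.001, -0.341]
contact_force: [-2.1, -4.0, 1.7]
grip_width: 0.0289
```

```bash
python3 -c "
from h import *
arc(2,.04)
"
```

```text
R 0.1087 a 2.789 lever yaw 2.8 stem~ -0.131 z 0.1692 F [-2.1 -4.   1.7] g 0.0289 q [-1.07  0.51  0.77  2.27 -0.65  0.59 -1.72]
[0.3 4.6]
[1.8 4. ]
```

```bash
python3 -c "
from h import *
S=grab_frame('scene');cv2.imwrite('pics/S13.png',S);cv2.imwrite('pics/s13.png',crop(S,250,110,100,90,7,5))
T=grab_frame('top');cv2.imwrite('pics/t13.png',cv2.resize(T,(800,600)))
t=cv2.imread('pics/t_raw.png')
# pipe direction from top: valve edge and spout/vessel line
a=onz('top',205.5,154.5,.133);b=onz('top',224,158.3,.133);d=b-a;print(np.arctan2(d[1],d[0]))
"
```

```text
-1.7512326925012993
```

View pics/s13.png

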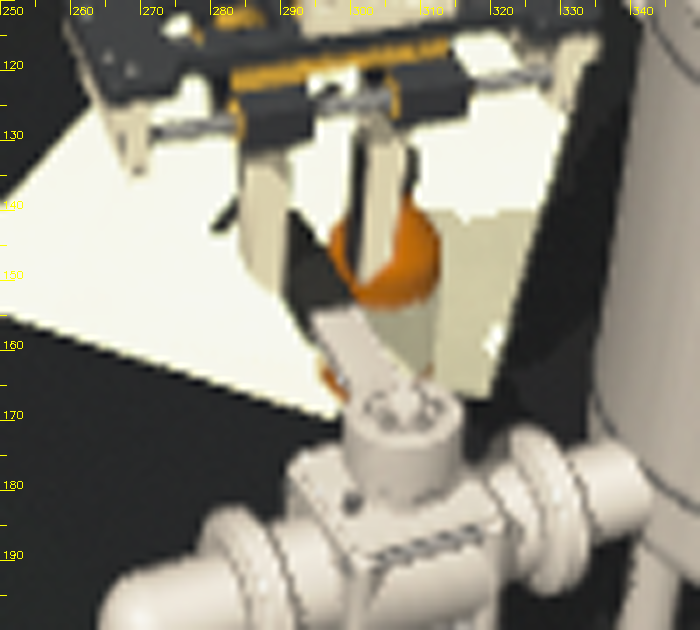

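View pics/t13.png

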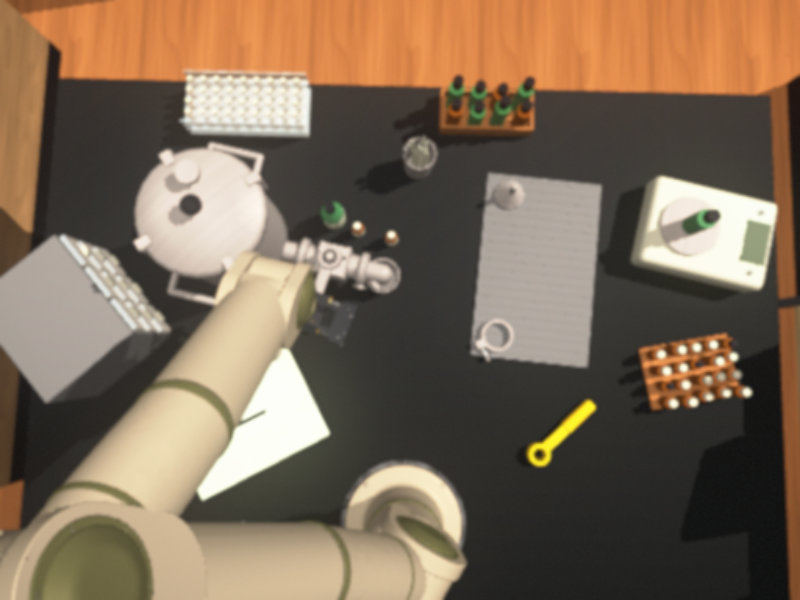

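move_arm(steps=[{"dx":1,"dy":4,"dz":0,"wx":0,"wy":0,"wz":-0.02,"fingers":29},{"dx":1,"dy":4,"dz":0,"wx":0,"wy":0,"wz":-0.02,"fingers":29}])

```text
t: 14.17
tcp_pos: [0.4282, 0.1958, 0.1692]
tcp_rot: [3.135, 0.001, -0.378]
contact_force: [-2.3, -13.8, 4.4]
grip_width: 0.0291
```

```bash
python3 -c "
from h import *
arc(2,.04)
"
```

```text
R 0.1087 a 2.757 lever yaw 2.763 stem~ -0.168 z 0.1692 F [ -2.3 -13.8   4.4] g 0.0291 q [-1.09  0.52  0.78  2.26 -0.66  0.6  -1.76]
[0.6 4.5]
[1.9 4. ]
```

move_arm(steps=[{"dx":1,"dy":4,"dz":0,"wx":0,"wy":0,"wz":0,"fingers":29},{"dx":0,"dy":2,"dz":0,"wx":0,"wy":0,"wz":0,"fingers":29}])

```text
t: 14.33
tcp_pos: [0.4283, 0.1959, 0.169]
tcp_rot: [3.129, 0.001, -0.378]
contact_force: [-0.5, -11.0, 2.7]
grip_width: 0.0293
```

```bash
python3 -c "
from h import *
arc(2,.04)
S=grab_frame('scene');cv2.imwrite('pics/S14.png',S);cv2.imwrite('pics/s14.png',crop(S,250,110,100,90,7,5))
"
```

```text
R 0.1087 a 2.756 lever yaw 2.764 stem~ -0.168 z 0.169 F [ -0.5 -11.    2.7] g 0.0293 q [-1.09  0.52  0.79  2.26 -0.65  0.61 -1.76]
[0.5 4.5]
[1.9 4. ]
```

View pics/s14.png

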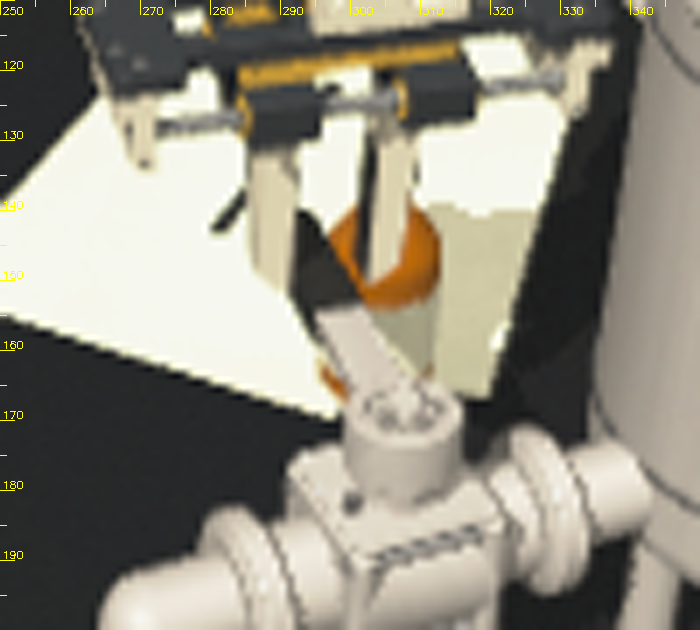

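```bash
python3 -c "
from h import *
s=read_state();print(s['ft_torque'],s['contact_force'],s['tau'].round(2))
c=np.array([.529,.155])
for nm,uv,z in [('bowl',(246,176.5),.046),('elbow',(246.5,173),.12)]:
    p=onz('top',*uv,z);d=p[:2]-c;print(nm,p.round(4),np.hypot(*d),np.arctan2(d[1],d[0]))
T=cv2.imread('pics/t_raw.png')
cv2.imwrite('pics/v.png',crop(T,80,85,185,120,4,10))
"
```

```text
[-2.78011593  0.5934819   0.08891038] [ -1.8772196  -11.14345329   2.4096574 ] [ -4.71 -48.61   5.15 -18.37  -2.35   0.05  -0.1 ]
bowl [0.51   0.0522 0.046 ] 0.1045444497362536 -1.7535950064834909
elbow [0.5111 0.0496 0.12  ] 0.10687050566585424 -1.7387653556273266
```

View pics/v.png

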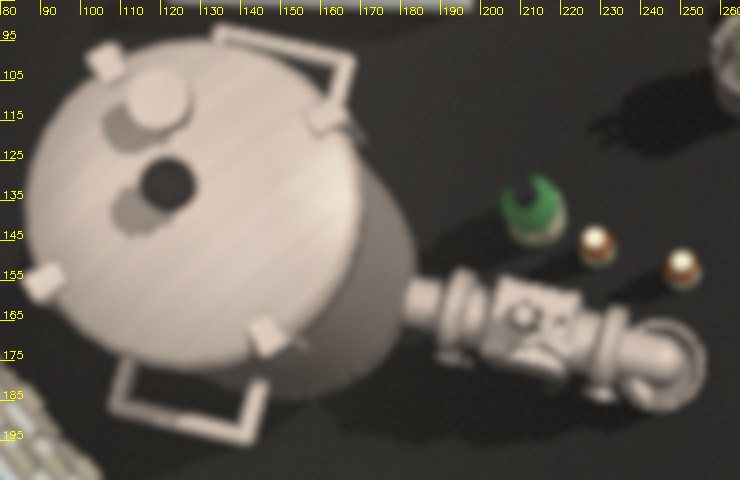

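```bash
python3 -c "
from h import *
S=cv2.imread('pics/S14.png')
cv2.imwrite('pics/z14.png',crop(S,288,145,32,40,16,1))
h=onz('scene',307.3,168.2,.169);g=onz('scene',297.7,153.6,.163);d=g-h;print(h,g,np.hypot(*d[:2]),np.arctan2(d[1],d[0]))
"
```

```text
[0.52976173 0.15405036 0.169     ] [0.46205994 0.17573002 0.163     ] 0.07108825926653152 2.8316875956265064
```

View pics/z14.png

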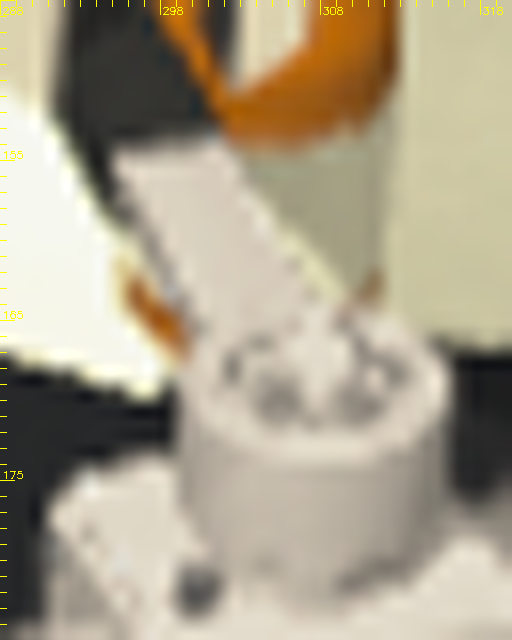

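move_arm(steps=[{"dx":2,"dy":7,"dz":0,"wx":0,"wy":0,"wz":0,"fingers":29},{"dx":2,"dy":7,"dz":0,"wx":0,"wy":0,"wz":0,"fingers":29},{"dx":2,"dy":7,"dz":0,"wx":0,"wy":0,"wz":0,"fingers":29}])

```text
t: 14.63
tcp_pos: [0.4296, 0.2006, 0.1682]
tcp_rot: [3.109, 0.003, -0.38]
contact_force: [-6.6, -28.2, 6.7]
grip_width: 0.0295
```

```bash
python3 -c "
from h import *
arc(1,.04);s=read_state();print(s['ft_torque'].round(2))
"
```

```text
R 0.1093 a 2.712 lever yaw 2.761 stem~ -0.17 z 0.1682 F [ -6.6 -28.2   6.7] g 0.0295 q [-1.11  0.54  0.8   2.24 -0.64  0.63 -1.79]
[1.3 4.2]
[-6.51  1.38  0.  ]
```

move_arm(steps=[{"dx":-1,"dy":-2,"dz":0,"wx":0,"wy":0,"wz":0,"fingers":50},{"dx":0,"dy":0,"dz":0,"wx":0,"wy":0,"wz":0,"fingers":50},{"dx":0,"dy":0,"dz":0,"wx":0,"wy":0,"wz":0,"fingers":50},{"dx":0,"dy":0,"dz":0,"wx":0,"wy":0,"wz":0,"fingers":50}])

```text
t: 14.97
tcp_pos: [0.4293, 0.1936, 0.1681]
tcp_rot: [3.106, 0.001, -0.376]
contact_force: [0.3, -0.3, -0.2]
grip_width: 0.0488
```

```bash
python3 -c "
from h import *
arc(1,.04);s=read_state();print(s['tcp_rot'],s['tcp_pos'])
go([.427,.194,.25],-.35)
"
```

```text
R 0.1069 a 2.772 lever yaw 2.766 stem~ -0.166 z 0.1681 F [ 0.3 -0.3 -0.2] g 0.0488 q [-1.1   0.54  0.8   2.25 -0.63  0.62 -1.78]
[-1.2  5.2]
[ 3.10559597e+00  1.41201071e-03 -3.75945162e-01] [0.42931935 0.19363375 0.16807686]
q [-1.1   0.54  0.8   2.25 -0.63  0.62 -1.78] d mm [-2.3  0.4 81.9] w [ 0.033 -0.014  0.026] F [ 0.3 -0.3 -0.2] M [ 0.03  0.16 -0.01] g 0.0488
```

move_arm(steps=[{"dx":0,"dy":0,"dz":8,"wx":0,"wy":0,"wz":0,"fingers":50},{"dx":0,"dy":0,"dz":12,"wx":0,"wy":0,"wz":0,"fingers":50},{"dx":0,"dy":-2,"dz":20,"wx":0,"wy":0,"wz":0,"fingers":50},{"dx":0,"dy":-15,"dz":25,"wx":0.01,"wy":0,"wz":0,"fingers":50},{"dx":0,"dy":-25,"dz":20,"wx":0.01,"wy":0,"wz":0,"fingers":50},{"dx":0,"dy":-25,"dz":10,"wx":0.01,"wy":0,"wz":0,"fingers":50},{"dx":0,"dy":-20,"dz":0,"wx":0,"wy":0,"wz":0,"fingers":50},{"dx":0,"dy":0,"dz":0,"wx":0,"wy":0,"wz":0,"fingers":50}])

```text
t: 15.63
tcp_pos: [0.4325, 0.1083, 0.2713]
tcp_rot: [3.14, 0.009, -0.36]
contact_force: [-0.3, 0.7, -0.7]
grip_width: 0.0498
```

```bash
python3 -c "
from h import *
go([.427,.1,.25],-.35)
S=grab_frame('scene');cv2.imwrite('pics/S15.png',S);cv2.imwrite('pics/s15.png',crop(S,230,100,130,100,6,5))
T=grab_frame('top');cv2.imwrite('pics/T15.png',T);cv2.imwrite('pics/t15.png',crop(T,150,120,130,95,6,5))
"
```

```text
q [-1.12  0.33  1.    2.2  -0.4   0.8  -1.79] d mm [ -5.5  -8.3 -21.3] w [-0.002 -0.009  0.01 ] F [-0.3  0.7 -0.7] M [0.05 0.16 0.05] g 0.0498
```

View pics/s15.png

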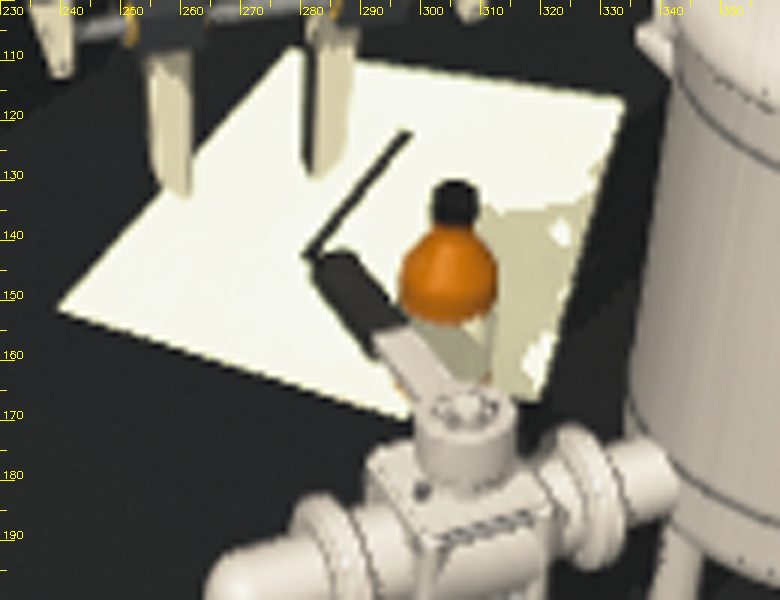

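View pics/t15.png

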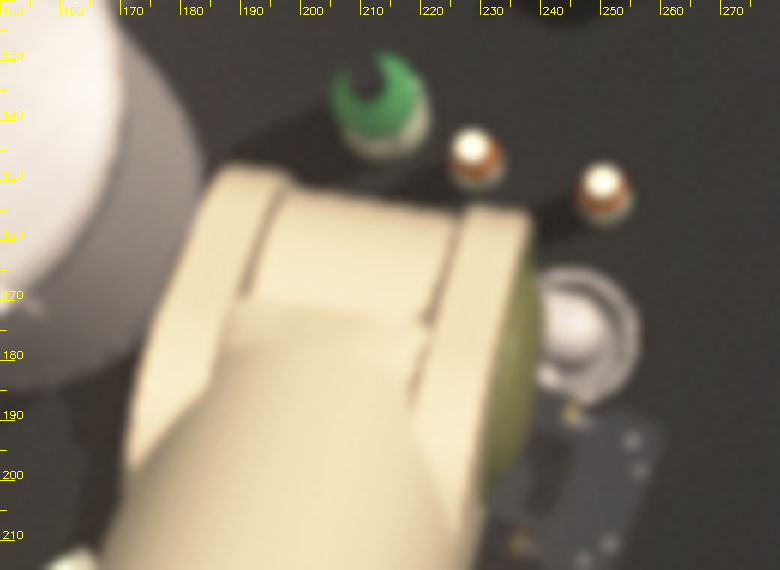

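move_arm(steps=[{"dx":5,"dy":-25,"dz":10,"wx":0,"wy":0,"wz":0,"fingers":50},{"dx":5,"dy":-35,"dz":10,"wx":0,"wy":0,"wz":0,"fingers":50},{"dx":5,"dy":-38,"dz":10,"wx":0,"wy":0,"wz":0,"fingers":50},{"dx":5,"dy":-38,"dz":0,"wx":0,"wy":0,"wz":0,"fingers":50},{"dx":5,"dy":-38,"dz":0,"wx":0,"wy":0,"wz":0,"fingers":50},{"dx":5,"dy":-38,"dz":0,"wx":0,"wy":0,"wz":0,"fingers":50},{"dx":5,"dy":-30,"dz":0,"wx":0,"wy":0,"wz":0,"fingers":50},{"dx":0,"dy":0,"dz":0,"wx":0,"wy":0,"wz":0,"fingers":50}])

```text
t: 16.4
tcp_pos: [0.4719, -0.1278, 0.3012]
tcp_rot: [3.136, 0.01, -0.331]
contact_force: [-0.5, -0.1, -0.5]
grip_width: 0.0502
```

```bash
python3 -c "
from h import *
go([.427,-.15,.3],-.35)
T=grab_frame('top');cv2.imwrite('pics/T16.png',T);cv2.imwrite('pics/t16.png',crop(T,170,130,100,75,8,5))
S=grab_frame('scene');cv2.imwrite('pics/S16.png',S);cv2.imwrite('pics/s16.png',crop(S,270,130,60,70,9,5))
h=onz('scene',306.3,167.8,.169);g=onz('scene',284.2,143,.165);d=g-h;print(h,np.hypot(*d[:2]),np.arctan2(d[1],d[0]))
"
```

```text
q [-0.57  0.35  0.97  2.08 -0.36  0.9  -1.3 ] d mm [-44.9 -22.2  -1.2] w [ 0.002 -0.011 -0.019] F [-0.5 -0.1 -0.5] M [0.02 0.13 0.04] g 0.0502
[0.52706441 0.15294466 0.169     ] 0.1232753708888866 2.9828500147034047
```

View pics/t16.png

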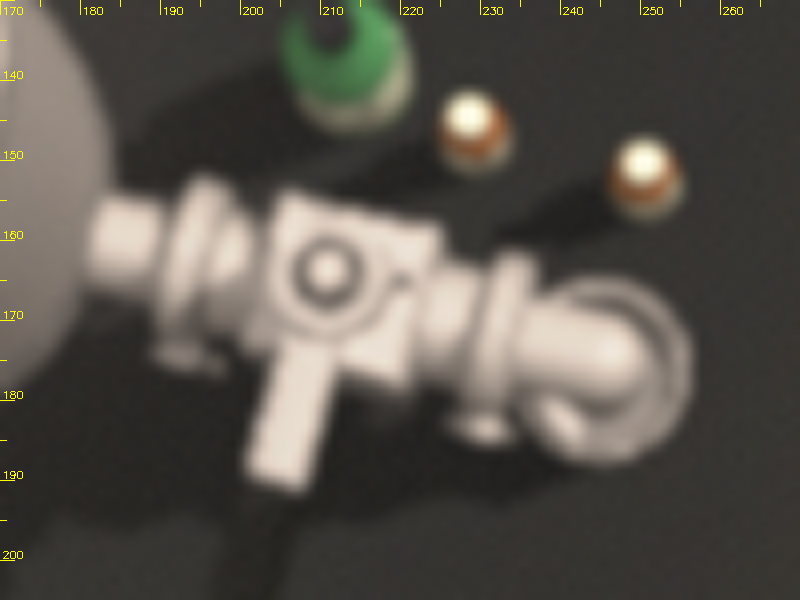

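View pics/s16.png

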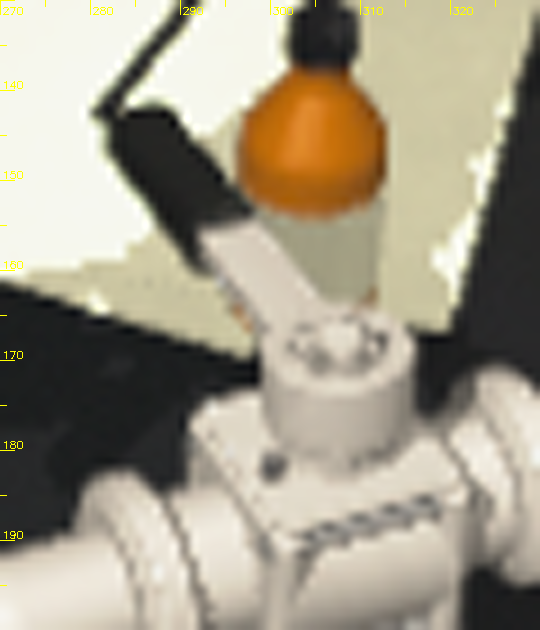

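```bash
python3 -c "
from h import *
T=cv2.imread('pics/T16.png')
def W(u,v,z): return onz('top',u,v,z)
m=(T[...,2]>150).astype(np.uint8);r=np.zeros_like(m);r[176:189,197:212]=1
m[:]=m*r
ys,xs=np.nonzero(m);P=np.array([W(x,y,.163)[:2] for x,y in zip(xs,ys)])
# row-wise mid line
L=[];
for y in range(177,188):
    x=np.nonzero(m[y])[0]
    w=T[y,196:212,2].astype(float)-60;w[w<0]=0;L.append(W((w*np.arange(196,212)).sum()/w.sum(),y,.163)[:2])
L=np.array(L,np.float32);vx,vy,cx,cy=cv2.fitLine(L,cv2.DIST_HUBER,0,.01,.01).ravel();print('arm line',np.arctan2(vy,vx),cx,cy)
h=W(210.2,163.6,.176);d=np.array([cx,cy])-h[:2];print('stem top',h,'arm mid from stem',np.hypot(*d),np.arctan2(d[1],d[0]))
for a,b,z in[((203.8,153.6),(223.7,157.8),.133),((183,153.5-.5),(232,161.5),.133)]:
    p,q=W(*a,z),W(*b,z);d=q-p;print('pipe',np.arctan2(d[1],d[0])-np.pi/2+2*np.pi)
"

```

```text
arm line -0.2267934 0.47537506 0.16787371
stem top [0.52839662 0.15568152 0.176     ] arm mid from stem 0.05440529119301414 2.9155739130897667
pipe 2.9556661844338956
pipe 2.9923650513008986
```

```bash
python3 -c "
from h import *
A=cv2.imread('pics/s_raw.png').astype(int);B=cv2.imread('pics/S16.png').astype(int)
D=(abs(A-B).max(2)>60).astype(np.uint8)
n,l,s,c=cv2.connectedComponentsWithStats(D)
print([tuple(x) for x in s[1:] if x[4]>15])
st=read_state();print(st['t'],abs(st['qvel']).max())
print(sign_off())
"

```

```text
[(np.int32(136), np.int32(0), np.int32(34), np.int32(24), np.int32(551)), (np.int32(194), np.int32(0), np.int32(23), np.int32(24), np.int32(229)), (np.int32(385), np.int32(0), np.int32(30), np.int32(15), np.int32(306)), (np.int32(144), np.int32(7), np.int32(43), np.int32(35), np.int32(489)), (np.int32(386), np.int32(15), np.int32(11), np.int32(13), np.int32(53)), (np.int32(362), np.int32(20), np.int32(81), np.int32(53), np.int32(1662)), (np.int32(177), np.int32(32), np.int32(17), np.int32(6), np.int32(51)), (np.int32(143), np.int32(34), np.int32(11), np.int32(9), np.int32(29)), (np.int32(135), np.int32(37), np.int32(7), np.int32(12), np.int32(42)), (np.int32(143), np.int32(38), np.int32(67), np.int32(96), np.int32(2485)), (np.int32(125), np.int32(51), np.int32(26), np.int32(56), np.int32(426)), (np.int32(193), np.int32(52), np.int32(8), np.int32(13), np.int32(58)), (np.int32(305), np.int32(114), np.int32(29), np.int32(32), np.int32(599)), (np.int32(217), np.int32(118), np.int32(20), np.int32(16), np.int32(130)), (np.int32(194), np.int32(120), np.int32(10), np.int32(4), np.int32(27)), (np.int32(162), np.int32(125), np.int32(20), np.int32(35), np.int32(239)), (np.int32(202), np.int32(131), np.int32(10), np.int32(32), np.int32(189)), (np.int32(150), np.int32(134), np.int32(12), np.int32(7), np.int32(45)), (np.int32(271), np.int32(141), np.int32(37), np.int32(33), np.int32(449)), (np.int32(308), np.int32(160), np.int32(12), np.int32(17), np.int32(69)), (np.int32(176), np.int32(162), np.int32(7), np.int32(5), np.int32(25)), (np.int32(304), np.int32(171), np.int32(3), np.int32(8), np.int32(18)), (np.int32(192), np.int32(240), np.int32(10), np.int32(14), np.int32(62))]
16.5 0.05196776524797681
the job is handed in; nothing more can be done
None
```

I fitted the steel lever on the valve stem over its indicator lug, swung it clockwise until it met the stop, and left it there. The job was handed in at 16.5 s of the 61 s allowed, and no verdict was reported.

- **Fit:** the hub went down to the shoulder, with the tool within 1 mm of the expected height and about 7 N net upward push. The picture after release showed the arm directly over the lug.
- **Swing:** I pushed at the rubber grip. It took about 3 N over most of the swing, then stopped, and I pushed up to 28 N against the stop. The force and moment readings put the contact at the fingers, not at the vessel.
- **After letting go:** the lever still sat home on the shoulder. The gripper was well clear, with about zero contact force.
- **Bystanders:** a before/after comparison of the scene view showed no bystander moved. The differences it found were the arm, shadows, the lever, the area round the valve, and a spot on the mat where the lever had lain.

**Checks that disagreed:**
- **Rest angle:** the lever's angle came out at 2.92 rad from the top view and about 2.98 rad from the scene view. The shut direction, taken from the pipe, is 2.96–2.99 rad. The gap is within the fit's 5 degrees of play, so I take the valve as shut, but I could not read the stem angle itself.
- **Spring-back:** under the push the lever read about 0.1 rad further round than where it came to rest. I put this down to the stop giving a little.
- **First hub measurement:** the two cameras placed the hub about 3 mm apart while it lay on the mat. I settled this by comparing hub and stem in the same picture before lowering the lever.

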